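# Set up the whetstone holder for knife sharpening

### The job

Set up the sharpening station: pull the parked brass stop pin out of its bore, then lay every whetstone in the channel of the wooden holder with its cream fine face up, turning over those that lie dark face up, all butted end to end in one row against the metal fence. When the whole row is in, lock it with the pin in the bore just behind the last stone: start the pin clearly leaning, so that the lower edge of its foot dips into the bore first, then straighten it and let it slide fully home. Leave the cleaver, the jar and the tub where they are.

Things in the scene. Friction and masses are not known exactly. Their poses are not given: they have to be found in the camera images.
- holder: whetstone holder, fixed: a bamboo board 90 wide x 430 long x 30 thick (mm); origin at the centre of its underside, on the counter; own y along its length, z up. Stones lie on its top, 30 mm up, in a channel along y, 56 mm wide between aluminium rails 6 mm high (y = -195 to +165 mm). In a butted row their centres lie at y = -135, -15 and +105 mm, 45 mm above the origin
- fence (a point): foot of the face of the aluminium fence (20 mm high, across the channel at the holder's -y end), on the middle line at the board's top, at y = -195 mm in the holder; axes as the holder's: the row runs along +y from here
- bore1 (a point): centre of the mouth of bore 1 of the holder, level with the board's top: a blind round hole 23.2 mm across and 26 mm deep with a 1 mm chamfer. Axes as the holder's. Stones may lie over bores not in use. It lies 138 mm along the channel from the fence face, that is 18 mm past the end of a row of 1 butted stone
- bore2 (a point): centre of the mouth of bore 2 of the holder, level with the board's top: a blind round hole 23.2 mm across and 26 mm deep with a 1 mm chamfer. Axes as the holder's. Stones may lie over bores not in use. It lies 258 mm along the channel from the fence face, that is 18 mm past the end of a row of 2 butted stones
- bore3 (a point): centre of the mouth of bore 3 of the holder, level with the board's top: a blind round hole 23.2 mm across and 26 mm deep with a 1 mm chamfer. Axes as the holder's. Stones may lie over bores not in use. It lies 378 mm along the channel from the fence face, that is 18 mm past the end of a row of 3 butted stones
- stone1_c (a point): combination whetstone 120 long x 50 wide x 30 thick (mm), about 0.4 kg: half its thickness cream-white and fine, half dark green-grey and coarse. The point is its centre; own x along the length, y across the width, z out of the cream fine face (up = fine face up). Lies flat on the counter at the start, either face up; absent in some runs. Stands by itself if stood on an end
- stone2_c (a point): combination whetstone 120 long x 50 wide x 30 thick (mm), about 0.4 kg: half its thickness cream-white and fine, half dark green-grey and coarse. The point is its centre; own x along the length, y across the width, z out of the cream fine face (up = fine face up). Lies flat on the counter at the start, either face up; absent in some runs. Stands by itself if stood on an end
- stone3_c (a point): combination whetstone 120 long x 50 wide x 30 thick (mm), about 0.4 kg: half its thickness cream-white and fine, half dark green-grey and coarse. The point is its centre; own x along the length, y across the width, z out of the cream fine face (up = fine face up). Lies flat on the counter at the start, either face up; absent in some runs. Stands by itself if stood on an end
- stone4_c (a point): combination whetstone 120 long x 50 wide x 30 thick (mm), about 0.4 kg: half its thickness cream-white and fine, half dark green-grey and coarse. The point is its centre; own x along the length, y across the width, z out of the cream fine face (up = fine face up). Lies flat on the counter at the start, either face up; absent in some runs. Stands by itself if stood on an end
- pin_c (a point): centre of the brass stop pin, a plain round pin 22 mm across and 90 mm long with a 1 mm chamfer at its foot, 0.27 kg, at the start parked upright and home in bore 1, where stones must lie; it stands by itself on the counter; the point is half-way up, 45 mm above its foot; own z along the pin towards its top
- pin_tip (a point): centre of the foot of the pin (45 mm below its centre); when the pin is home the foot rests on the bore's floor, 26 mm below the board's top, and 64 mm of the pin stand out
- cleaver: kitchen cleaver lying flat on the counter, steel blade 200 x 85 mm and round wooden handle 25 mm thick towards its -x; origin on the counter where blade and handle meet; to be left alone
- jar: amber glass jar with a brass lid, 72 mm across and 115 mm tall; origin at the centre of its underside; to be left alone
- tub: white lidded tub, about 106 mm across and 95 mm tall; origin at the centre of its underside; to be left alone
Not all that is in view belongs to the job. Several things look just like the part that bears pin_c: the one meant starts farthest from the robot's base. What is shaped like the part that bears stone1_c but orange is not meant.

How it is judged (in metres and radians):
On the way, in this order (a step that is already met when the one before it is completed fails the run):
1. every whetstone lies in the holder's channel, fine face up (angle between each of stone1_c, stone2_c, stone3_c, stone4_c's own z axis and vertical below 0.1 rad and z of stone1_c in the frame of holder between 0.041 and 0.049 m and x of stone1_c in the frame of holder between -0.007 and 0.007 m and y of stone1_c in the frame of holder between -0.14 and 0.114 m and z of stone2_c in the frame of holder between 0.041 and 0.049 m and x of stone2_c in the frame of holder between -0.007 and 0.007 m and y of stone2_c in the frame of holder between -0.14 and 0.114 m and z of stone3_c in the frame of holder between 0.041 and 0.049 m and x of stone3_c in the frame of holder between -0.007 and 0.007 m and y of stone3_c in the frame of holder between -0.14 and 0.114 m and z of stone4_c in the frame of holder between 0.041 and 0.049 m and x of stone4_c in the frame of holder between -0.007 and 0.007 m and y of stone4_c in the frame of holder between -0.14 and 0.114 m), for 0.2 s.
2. the pin leans by more than 7 degrees with the lower edge of its foot inside bore 2 or 3 (angle between pin_tip's own z axis and vertical between 0.12 and 0.8 rad and ((horizontal distance between pin_tip and bore2 below 0.008 m and z of pin_tip in the frame of bore2 below 0.0005 m) or (horizontal distance between pin_tip and bore3 below 0.008 m and z of pin_tip in the frame of bore3 below 0.0005 m))), for 0.05 s.
3. the pin is upright and fully home in bore 2 or 3 (angle between pin_tip's own z axis and vertical below 0.07 rad and ((horizontal distance between pin_tip and bore2 below 0.004 m and z of pin_tip in the frame of bore2 below -0.0235 m) or (horizontal distance between pin_tip and bore3 below 0.004 m and z of pin_tip in the frame of bore3 below -0.0235 m))), for 0.2 s.
At the end, for the whole second after the job is handed in: Every whetstone lies flat (within 6 degrees) on the board in the channel with its fine face up; they form one row against the fence, without room for another stone; the pin stands upright (4 degrees) in the bore just behind the last stone, within 2.5 mm of the bore's floor; all at rest (all of step 1 and angle between pin_tip's own z axis and vertical below 0.07 rad and (((horizontal distance between pin_tip and bore2 below 0.004 m and z of pin_tip in the frame of bore2 below -0.0235 m) and y of each of stone1_c, stone2_c, stone3_c, stone4_c in the frame of holder below 0 m) or ((horizontal distance between pin_tip and bore3 below 0.004 m and z of pin_tip in the frame of bore3 below -0.0235 m) and y of any of stone1_c, stone2_c, stone3_c, stone4_c in the frame of holder below -0.115 m and (y of stone1_c in the frame of holder between -0.035 and 0.01 m or y of stone2_c in the frame of holder between -0.035 and 0.01 m or y of stone3_c in the frame of holder between -0.035 and 0.01 m or y of stone4_c in the frame of holder between -0.035 and 0.01 m) and y of any of stone1_c, stone2_c, stone3_c, stone4_c in the frame of holder above 0.085 m)) and linear speed of each of stone1, stone2, stone3, stone4, pin below 0.02 m/s); the robot touches nothing.
It fails at once if the cleaver is pushed more than 3 cm aside or tipped (distance of cleaver from where it was at the start of the episode above 0.03 m or angle between cleaver's own z axis and vertical above 0.5 rad).
It fails at once if the jar is pushed more than 3 cm aside or tipped (distance of jar from where it was at the start of the episode above 0.03 m or angle between jar's own z axis and vertical above 0.5 rad).
It fails at once if the tub is pushed more than 3 cm aside or tipped (distance of tub from where it was at the start of the episode above 0.03 m or angle between tub's own z axis and vertical above 0.5 rad).
Of stone1, stone2, stone3, stone4 only 2 to 3 are there at a start; the rules pass over those that are not, and their reading is None.
At some moment in a run one of stone1, stone2, stone3, stone4 may be knocked a few centimetres aside while the robot is not near it.
It also fails if it takes over 210 s, if anything falls off the work surface, if the arm or the gripper's body presses on something with over 40 N, if the wrist force passes 120 N, or if a joint passes its speed limit or range.

### The arm

A 6-joint arm with a two-finger parallel gripper is mounted at the origin on the work surface. World frame = base frame: x ahead of the robot, y to its left, z up, the work surface at z = 0. Lengths are in mm, angles in rad, forces in N, time in s.
With the tool pointing down it reaches from about 275 to 725 mm from the base axis. Payload 5.6 kg.
Tool frame: the origin (TCP) lies at the very end of the fingers, on their centre line; the grasp point (between the pads) lies 19 mm behind it; z points along the fingers, y is the line along which they close (so a half turn about z gives the same grasp; the last joint's range is limited). The gripper opens to 85 mm and grips with 20 to 120 N. Pads are 22 mm wide; open, the fingers measure 114 mm over their backs; the gripper's body (76 mm by 85 mm) begins 54 mm behind the grasp point. The pads swing forward as they close: fully open they stand 13 mm farther back than shut.
Start: joints at [-0.942, 0.255, 0.108, 0, -1.424, -0.285], TCP at [185.406, -517.801, 231.283] pointing down, gripper open.
Joint ranges: [-2.95, 2.95], [-1.21, 1.97], [-1.09, 1.5], [-2.87, 1.71], [-2.94, -0.07], [-3.05, 3.05]. Speed limits (rad/s): [2.57, 2.57, 3.14, 3.14, 3.14, 3.14].

### API

Orientations are given as a rotation vector (axis times angle).
In Python, from plant import env, snapshot gives the robot as it stands.
- The arm moves only by the tool drive_tool, never from a script. Its argument "steps" is text: rows parted by semicolons, each of 5 numbers parted by spaces: the shift along the tool's x, y, z in units of 40 mm (1.0 is 40 mm), then the turn about the tool's z in units of 8 degrees (1.0 is 8 degrees), then the opening, from 0 (shut) to 1 (fully open). A call has exactly 8 rows; each row shifts and turns the commanded pose from where the row before left it, along the tool's axes as they then stand; what a row does not reach is not made up. A row lasts 1/10 s, in which the tool goes at most 50 mm and 8.59 degrees, less where a joint would pass 70% of its speed; a pose out of reach is approached as far as the arm can. A call is refused whole if a number of a shift passes 1 or a number of a turn 1, either way. A call with a gripper value outside its range is refused whole. The fingers move at their own pace and stop on an object; "force" is the grip in N (left out, the last holds). Time passes only in rows, so rows that do not move let the fingers close, or fill a call up. It gives the time, the measured TCP pose, the force, the opening and the grip force at its end, in the units of the state.
- env.get_obs(): the state, without advancing time (a new reading comes with each control period).
- snapshot(name): name is "scene" or "top" or "wrist"; returns a dict with "image" (400x640x3 uint8, blue, green, red), "intrinsics" (3x3 intrinsics, pixels), "rvec" (rotation vector, rad) and "tvec" (3), from world to camera coordinates, as OpenCV has them. Camera axes: x right, y down, z forward; pixel columns grow to the right and rows downward; lengths in mm; the calibration is good to about 2 mm. The wrist camera is an equidistant fisheye: a pixel r from the principal point sees the ray r / f radians off the axis. A picture is of the moment at which its call begins. There is no depth.
- env.finish_job(): hands the job in; it is judged then, once.
The state is a dict: "clock": time; "qpos": joint angles; "qd": joint speeds; "tau": joint torques, N m; "ee_pos": TCP position; "orientation": TCP orientation; "contact_force": force on the tool from outside, world axes, zero at the start; "ft_torque": the same for the moment, N m; "finger_gap": finger opening in mm; "finger_force": force on a finger pad.
Only numpy, scipy, OpenCV 4.12 (cv2) and the standard library are available. Lean on these libraries where they do the work, as an engineer would, in place of code of your own. Each camera call takes 0.05 s, during which the arm holds its last target. There are 200 camera calls.

## Working session

There is one attempt and no reset: what is moved stays moved. The work goes in short steps, Python scripts to look and compute and a tool call to move; the robot and the scene stay as the last step left them, time stands still between calls to the robot, and variables do not carry over. Pictures are saved under pics/ and viewed, at most 14 in all, crops included, and the job is handed in when it is done.

Besides the shell and the picture viewer there is one more tool, called as a command line: name --argument value ..., lists and objects as JSON in quotes. drive_tool: Moves the arm, as the interface text tells. Its arguments: {"type":"object","properties":{"steps":{"type":"string"},"force":{"type":"number"}},"required":["steps"]}

```bash
ls; mkdir -p pics; cat > h.py <<'E'
import cv2, numpy as np
from plant import env, snapshot
from scipy.spatial.transform import Rotation as R
def snap(n,f=None):
    s=snapshot(n)
    if f: cv2.imwrite('pics/'+f,s['image'])
    return s
def ray(s,u,v,fish=False):
    K=np.array(s['intrinsics']);Rm=R.from_rotvec(np.ravel(s['rvec'])).as_matrix();t=np.ravel(s['tvec'])
    a=(u-K[0,2])/K[0,0];b=(v-K[1,2])/K[1,1]
    if fish:
        r=np.hypot(a,b);d=np.array([a/r*np.sin(r),b/r*np.sin(r),np.cos(r)]) if r>1e-9 else np.array([0,0,1.])
    else: d=np.array([a,b,1.])
    return -Rm.T@t, Rm.T@d
def onplane(s,u,v,z,fish=False):
    c,d=ray(s,u,v,fish);return c+d*(z-c[2])/d[2]
E
python3 - <<'E'
from h import *
a=snap('top','top0.png');b=snap('scene','scene0.png')
print(env.get_obs())
for s in(a,b):print(s['intrinsics'],ray(s,320,200))
E
```

```text
pics
{'clock': 0.1, 'qpos': array([-9.42364747e-01,  2.55687296e-01,  1.07114942e-01, -3.99839653e-04,
       -1.42392179e+00, -2.84630027e-01]), 'qd': array([ 0.00057986, -0.00317731,  0.00338458,  0.00073587,  0.00183743,
       -0.00133253]), 'tau': array([-1.87064892e-03, -3.87603307e+01,  2.38474739e+01,  5.37791535e+00,
       -3.78951911e-03, -1.78223772e-06]), 'ee_pos': array([ 185.29012045, -517.36580818,  230.48241437]), 'orientation': array([ 5.37227877e-01, -3.09491702e+00, -2.66731827e-03]), 'contact_force': array([0.13481874, 0.55611367, 0.3343027 ]), 'ft_torque': array([-0.03226449, -0.03294978,  0.008847  ]), 'finger_force': 0.0, 'finger_gap': 85.23148485328939}
[[452.12860284   0.         326.74128031]
 [  0.         452.12860284 195.03724412]
 [  0.           0.           1.        ]] (array([ 377.07904373,  -23.00865123, 1235.02792234]), array([ 0.08066576,  0.03107586, -0.99642868]))
[[424.7847781    0.         314.34870415]
 [  0.         424.7847781  201.9119531 ]
 [  0.           0.           1.        ]] (array([1414.46060302,  -32.3032124 ,  787.35264465]), array([-0.79740097,  0.01698458, -0.60337423]))
```

View pics/top0.png

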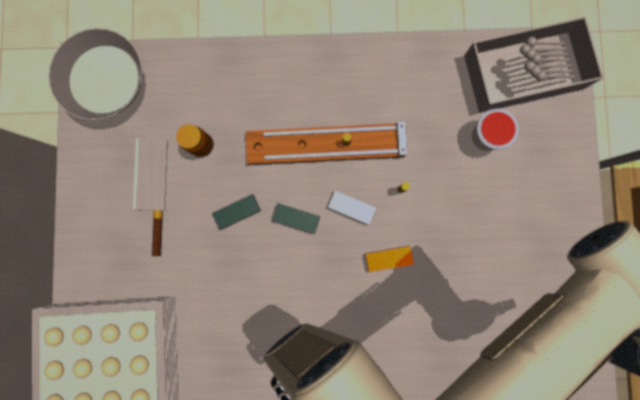

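View pics/scene0.png

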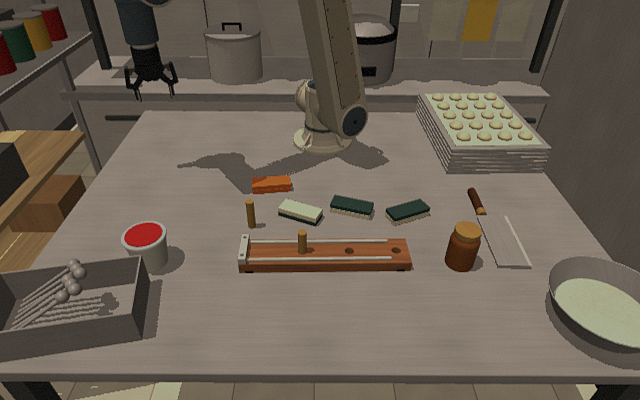

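The top view shows the holder with its fence to the right, at px (402,138). The two dark stones are at (236,211) and (296,218), and the cream stone is at (352,207). The pin is parked in bore 1 near (347,139), and a decoy pin stands on the counter at (404,187). The orange block at (389,259) is another decoy. The scene view agrees with this.

```bash
cat >> h.py <<'E'
def rects(s,mask,z,amin=80,roi=None):
    m=mask.astype(np.uint8)
    if roi: q=np.zeros_like(m);q[roi[1]:roi[3],roi[0]:roi[2]]=m[roi[1]:roi[3],roi[0]:roi[2]];m=q
    out=[]
    for c in cv2.findContours(m,cv2.RETR_EXTERNAL,cv2.CHAIN_APPROX_NONE)[0]:
        if cv2.contourArea(c)<amin: continue
        w=np.array([onplane(s,p[0][0],p[0][1],z)[:2] for p in c],np.float32)
        r=cv2.minAreaRect(w);b=cv2.boxPoints(r)
        e=max((b[1]-b[0],b[2]-b[1]),key=np.linalg.norm)
        out.append((np.round(r[0],1),np.round(sorted(r[1]),1),round(np.degrees(np.arctan2(e[1],e[0]))%180,1),np.round(cv2.boundingRect(c))))
    return out
def stones(s,roi=(190,165,430,245),z=30):
    h=cv2.cvtColor(s['image'],cv2.COLOR_BGR2HSV);H,S,V=[h[...,i].astype(int) for i in range(3)]
    dark=(H>60)&(H<100)&(S>60)&(V<110)
    lt=(V>165)
    return rects(s,dark,z,roi=roi),rects(s,lt,z,roi=roi)
E
python3 - <<'E'
from h import *
s=snap('top');im=s['image'];h=cv2.cvtColor(im,cv2.COLOR_BGR2HSV)
for n,(u,v) in dict(d1=(236,211),d2=(296,218),cr=(352,207),wood=(280,150),tab=(320,190),f=(402,140),rail=(300,130),bore=(302,143),pin=(347,139),dp=(404,187),orange=(389,259)).items(): print(n,h[v,u])
for r in stones(s): print(r)
H,S,V=[h[...,i].astype(int) for i in range(3)]
wood=(S>130)&(H<20)&(V>60)
print('wood',rects(s,wood,30,roi=(230,110,420,175)))
print('fence',rects(s,V>165,50,amin=30,roi=(395,110,415,165)))
for u,v in((258,146),(302,143)):print(onplane(s,u,v,30))
print('pin top',onplane(s,347,139,94),'decoy',onplane(s,405,186,90))
c=cv2.resize(im[105:270,190:430],None,fx=3.3,fy=3.3,interpolation=cv2.INTER_CUBIC);cv2.imwrite('pics/c0.png',c)
E
```

```text
d1 [80 69 78]
d2 [74 38 88]
cr [112  24 194]
wood [ 13 193 168]
tab [ 10  39 162]
f [112  24 192]
rail [ 10  85 174]
bore [ 13 191 136]
pin [ 24 186 167]
dp [ 26 183 174]
orange [ 20 239 176]
[]
[(array([ 449.1, -209.8]), array([ 68.1, 118.6]), np.float32(142.5), array([381, 191,  44,  32])), (array([455.2, -71.8]), array([ 49.9, 118.5]), np.float32(65.4), array([330, 190,  46,  34])), (array([ 548.1, -125.3]), array([35.2, 77.7]), np.float32(88.5), array([357, 165,  30,  14]))]
wood [(array([619.9,   7.2]), array([ 90.7, 411.6]), np.float32(88.5), array([246, 130, 153,  34]))]
fence [(array([ 571.4, -217.4]), array([26.3, 47.9]), np.float32(126.2), array([397, 152,  18,  13])), (array([ 636. , -218.5]), array([37.1, 87. ]), np.float32(1.6), array([399, 121,  16,  33])), (array([ 695.2, -209.6]), array([27.2, 37.5]), np.float32(88.4), array([395, 110,  15,  11]))]
[625.48278614 179.57723003  30.        ]
[630.59983989  60.04825429  30.        ]
pin top [624.50165885 -59.90664531  94.        ] decoy [ 500.26916065 -203.99568977   90.        ]
```

View pics/c0.png

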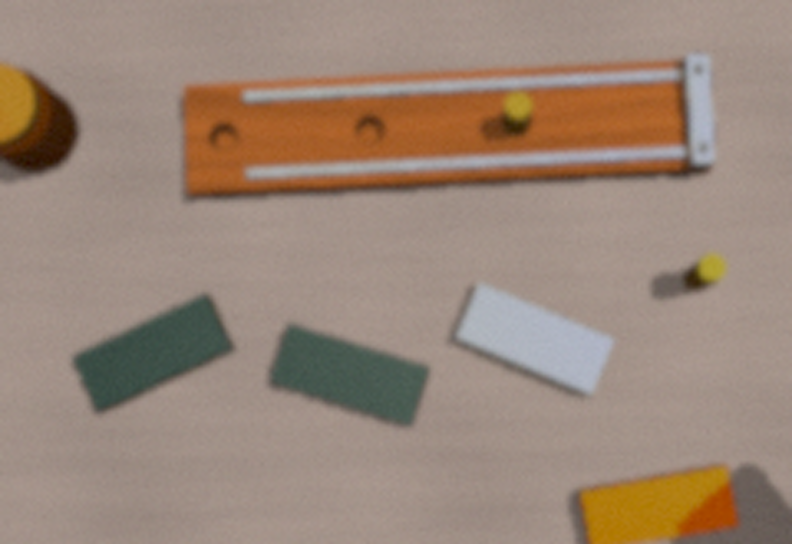

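The crop shows the rails running from (245,97) to (685,75) and from (247,173) to (690,152). Bore 3 is at (224,134), bore 2 at (370,128) and the pin top at (518,104).

```bash
sed -i 's/(H>60)&(H<100)&(S>60)&(V<110)/(H>55)\&(H<105)\&(V<115)/; s/lt=(V>165)/lt=(V>165)\&(H>90)/' h.py
python3 - <<'E'
from h import *
s=snap('top')
for r in stones(s): print(r)
P=lambda x,y,z:np.round(onplane(s,190+(x+.5)/3.3-.5,105+(y+.5)/3.3-.5,z),1)
for a in [(245,97,36),(685,75,36),(247,173,36),(690,152,36),(224,134,30),(370,128,30),(518,104,94),(711,267,90),(186,86,30),(190,194,30),(686,61,50),(686,168,50)]: print(a,P(*a))
print(ray(s,320,200),s['rvec'])
E
```

```text
[(array([427.8,  81.6]), array([ 46. , 117.1]), np.float32(71.6), array([273, 204,  46,  29])), (array([449.5, 241.3]), array([ 47.8, 117.3]), np.float32(113.7), array([213, 196,  46,  33]))]
[(array([454.1, -71.3]), array([ 47.9, 117.6]), np.float32(65.9), array([330, 191,  46,  33]))]
(245, 97, 36) [656.6 162.3  36. ]
(685, 75, 36) [ 665.3 -197.7   36. ]
(247, 173, 36) [593.6 161.3  36. ]
(690, 152, 36) [ 601.6 -199.4   36. ]
(224, 134, 30) [627.6 180.8  30. ]
(370, 128, 30) [629.4  60.7  30. ]
(518, 104, 94) [631.9 -59.1  94. ]
(711, 267, 90) [ 501.4 -204.3   90. ]
(186, 86, 30) [668.5 211.9  30. ]
(190, 194, 30) [578.4 209.2  30. ]
(686, 61, 50) [ 673.4 -196.9   50. ]
(686, 168, 50) [ 586.  -193.7   50. ]
(array([ 377.07904373,  -23.00865123, 1235.02792234]), array([ 0.08066576,  0.03107586, -0.99642868])) [ 2.14119664 -2.19171849  0.08044085]
```

```bash
cat >> h.py <<'E'
def go(x,y,z,ang=None):
    o=env.get_obs();p=o['ee_pos'];M=R.from_rotvec(o['orientation']).as_matrix()
    ca=np.degrees(np.arctan2(M[1,1],M[0,1]))
    d=np.array([x,y,z])-p; t=0
    if ang is not None: t=-((ang-ca+90)%180-90)   # turn about tool z (down), deg
    M2=M@R.from_rotvec([0,0,np.radians(t)]).as_matrix()
    print('pos',p.round(1),'close ang',round(ca,1),'gap',round(o['finger_gap'],1),'F',o['contact_force'].round(1),'t',round(o['clock'],1),'j6',round(o['qpos'][5],2))
    print('target',(x,y,z,ang),'turn %.2f units'%(t/8),'| shift before turn',(M.T@d/40).round(2),'| after turn',(M2.T@d/40).round(2))
E
python3 -c "
from h import *
go(631.5,-59,130,91.2)"
```

```text
pos [ 185.3 -517.5  230.8] close ang 109.7 gap 85.4 F [-0.1 -0.1 -0.2] t 0.2 j6 -0.28
target (631.5, -59, 130, 91.2) turn 2.31 units | shift before turn [-14.37   7.03   2.53] | after turn [-11.39  11.22   2.53]
```

drive_tool --steps "0 0 0 0.77 1;0 0 0 0.77 1;0 0 0 0.77 1;-0.8 0.8 0 0 1;-0.8 0.8 0 0 1;-0.8 0.8 0 0 1;-0.8 0.8 0 0 1;-0.8 0.8 0 0 1"

```text
clock: 1.0
ee_pos: [342.8, -352.9, 231.3]
orientation: [-0.033, 3.141, 0.0]
contact_force: [0.6, -0.2, 1.1]
finger_gap: 85.4
finger_force: 0.0
```

drive_tool --steps "-0.8 0.8 0.2 0 1;-0.8 0.8 0.2 0 1;-0.8 0.8 0.2 0 1;-0.8 0.8 0.2 0 1;-0.8 0.8 0.2 0 1;-0.8 0.8 0.2 0 1;-0.8 0.7 0.2 0 1;-0.8 0.7 0.2 0 1"

```text
clock: 1.8
ee_pos: [593.6, -99.5, 166.8]
orientation: [0.034, -3.141, -0.0]
contact_force: [-0.1, -0.4, 1.1]
finger_gap: 85.6
finger_force: 0.0
```

```bash
python3 -c "
from h import *
go(631.5,-59,130,91.2)
s=snap('wrist','w1.png');print(s['intrinsics'],ray(s,320,200,True))"
```

```text
pos [593.6 -99.5 166.8] close ang 91.2 gap 85.6 F [-0.1 -0.4  1.1] t 1.8 j6 -1.64
target (631.5, -59, 130, 91.2) turn 0.01 units | shift before turn [-0.97  0.99  0.92] | after turn [-0.97  0.99  0.92]
[[309.70691629   0.         315.22682198]
 [  0.         309.70691629 198.1158254 ]
 [  0.           0.           1.        ]] (array([ 522.23517253, -100.6312107 ,  309.87640931]), array([ 0.28629138,  0.02335177, -0.957858  ]))
```

View pics/w1.png

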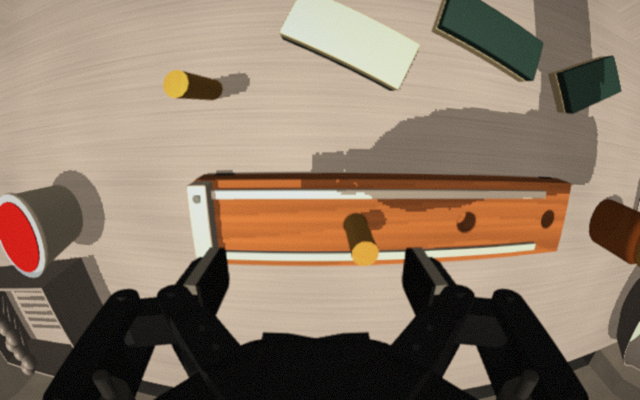

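The wrist view shows the pin top at (364,253), bore 2 at (466,221) and bore 3 at (547,219). The fence foot edge is near (216,222). The lower part of the image is the gripper.

```bash
python3 -c "
from h import *
s=snap('wrist')
for u,v,z in((364,253,94),(466,221,30),(547,219,30),(215,192,30),(217,252,30),(215,195,36),(545,194,36),(535,247,36),(225,257,36)): print((u,v,z),onplane(s,u,v,z,True).round(1))
g=s['image'];h=cv2.cvtColor(g,cv2.COLOR_BGR2HSV);H,S,V=[h[...,i].astype(int) for i in range(3)]
m=((H>16)&(H<32)&(S>110)&(V>150)).astype(np.uint8);n,l,st,c=cv2.connectedComponentsWithStats(m)
for i in range(1,n):
  if st[i,4]>100: print(st[i],c[i].round(1),onplane(s,*c[i],94,True).round(1))
"
```

```text
(364, 253, 94) [630.7 -56.2  94. ]
(466, 221, 30) [627.   63.3  30. ]
(547, 219, 30) [625.1 182.3  30. ]
(215, 192, 30) [ 602.4 -190.6   30. ]
(217, 252, 30) [ 666.4 -193.8   30. ]
(215, 195, 36) [ 603.7 -188.8   36. ]
(545, 194, 36) [593.1 163.7  36. ]
(535, 247, 36) [658.2 167.5  36. ]
(225, 257, 36) [ 668.4 -183.7   36. ]
[157  66  26  28 558] [169.4  79.5] [ 500.4 -203.1   94. ]
[347 240  28  25 546] [360.3 251.7] [629.5 -59.2  94. ]
```

drive_tool --steps "-0.45 0.5 0 0 1;-0.46 0.5 0 0 1;0 0.03 0.5 0 1;0 0 0.5 0 1;0 0 0.5 0 1;0 0 0.5 0 1;0 0 0.5 0 1;0 0 0.2 0 1"

```text
clock: 2.7
ee_pos: [626.5, -59.4, 57.0]
orientation: [0.033, -3.137, -0.0]
contact_force: [-0.4, 0.3, -0.1]
finger_gap: 85.1
finger_force: 0.0
```

drive_tool --steps "0 0 0 0 0.1;0 0 0 0 0.1;0 0 0 0 0.1;0 0 0 0 0.1;0 0 0 0 0.1;0 0 0 0 0.1;0 0 0 0 0.1;0 0 0 0 0.1" --force 60

```text
clock: 3.5
ee_pos: [628.8, -59.3, 60.4]
orientation: [-0.034, 3.14, -0.001]
contact_force: [-0.8, -0.4, 4.7]
finger_gap: 20.7
finger_force: 58.7
```

drive_tool --steps "0 0 -0.4 0 0.1;0 0 -0.8 0 0.1;0 0 -1 0 0.1;0 0 -0.5 0 0.1;0.4 -0.6 0 0 0.1;0.6 -0.95 0 0 0.1;0.6 -0.95 0 0 0.1;0.6 -0.95 0 0 0.1"

```text
clock: 4.3
ee_pos: [541.4, -199.5, 166.0]
orientation: [0.034, -3.139, -0.002]
contact_force: [0.8, -0.3, -2.4]
finger_gap: 20.8
finger_force: 59.8
```

drive_tool --steps "0.6 -0.95 0 0 0.1;0.6 -0.95 0 0 0.1;0.4 -0.5 0.6 0 0.1;0 0 0.9 0 0.1;0 0 0.7 0 0.1;0 0 0.3 0 0.1;0 0 0 0 0.1;0 0 0 0 0.1"

```text
clock: 5.1
ee_pos: [482.0, -296.4, 68.2]
orientation: [-0.035, 3.14, -0.001]
contact_force: [0.6, -0.6, -2.3]
finger_gap: 20.7
finger_force: 59.8
```

```bash
python3 -c "
from h import *
go(480,-290,57)
snap('scene','s2.png')"
```

```text
pos [ 482.  -296.4   68.2] close ang 91.3 gap 20.7 F [ 0.6 -0.6 -2.3] t 5.1 j6 -1.27
target (480, -290, 57, None) turn 0.00 units | shift before turn [0.05 0.16 0.28] | after turn [0.05 0.16 0.28]
```

View pics/s2.png

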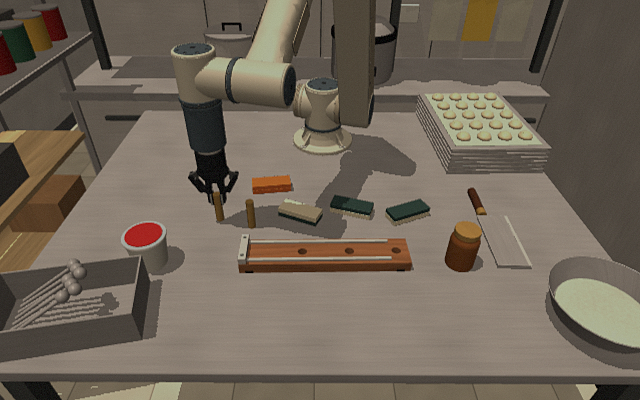

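drive_tool --steps "0 0.16 0.29 0 0.1;0 0 0 0 0.1;0 0 0 0 0.1;0 0 0 0 0.5;0 0 0 0 0.8;0 0 0 0 0.8;0 0 -0.5 0 1;0 0 -1 0 1"

```text
clock: 5.95
ee_pos: [479.0, -289.1, 113.6]
orientation: [0.033, -3.135, -0.004]
contact_force: [0.8, -0.9, 0.0]
finger_gap: 85.0
finger_force: 0.0
```

```bash
python3 -c "
from h import *
go(454.5,-71.5,100,155.8)"
```

```text
pos [ 479.  -289.1  113.6] close ang 91.2 gap 85.0 F [ 0.8 -0.9  0. ] t 6.0 j6 -1.29
target (454.5, -71.5, 100, 155.8) turn -8.08 units | shift before turn [0.5  5.45 0.36] | after turn [-4.71  2.78  0.36]
```

drive_tool --steps "0.1 0.91 0 0 1;0.1 0.91 0 0 1;0.1 0.91 0 0 1;0.1 0.91 0 0 1;0.1 0.91 0 0 1;0 0.9 0 0 1;0 0 0 -1 1;0 0 0 -1 1"

```text
clock: 6.75
ee_pos: [456.6, -71.3, 116.3]
orientation: [-0.482, 3.103, -0.0]
contact_force: [-0.3, -0.5, 0.2]
finger_gap: 85.3
finger_force: 0.0
```

drive_tool --steps "0 0 0 -1 1;0 0 0 -1 1;0 0 0 -1 1;0 0 0 -1 1;0 0 0 -1 1;0 0 0 -1 1;0 0 0 -0.08 1;0 0 0 0 1"

```text
clock: 7.55
ee_pos: [456.5, -72.4, 115.9]
orientation: [-1.703, 2.639, -0.0]
contact_force: [0.5, -0.2, -0.0]
finger_gap: 85.4
finger_force: 0.0
```

```bash
python3 -c "
from h import *
go(454.5,-71.5,10,155.8)
s=snap('wrist','w2.png');
h=cv2.cvtColor(s['image'],cv2.COLOR_BGR2HSV);V=h[...,2].astype(int);
m=V>190
f=lambda c:np.array([onplane(s,p[0][0],p[0][1],30,True)[:2] for p in c],np.float32)
for c in cv2.findContours(m.astype(np.uint8),0,1)[0]:
  if cv2.contourArea(c)>300: print(cv2.boundingRect(c),cv2.minAreaRect(f(c)))
"
```

```text
pos [456.5 -72.4 115.9] close ang 155.7 gap 85.4 F [ 0.5 -0.2 -0. ] t 7.5 j6 -0.61
target (454.5, -71.5, 10, 155.8) turn -0.02 units | shift before turn [0.   0.06 2.65] | after turn [0.   0.06 2.65]
(452, 202, 77, 100) ((325.9869079589844, 55.387203216552734), (69.7016372680664, 147.41000366210938), 1.7414404153823853)
(63, 180, 66, 108) ((670.8505249023438, -130.33831787109375), (9.789228439331055, 124.93353271484375), 0.4282644987106323)
(74, 173, 72, 108) ((647.8541870117188, -129.51422119140625), (14.193608283996582, 123.33729553222656), 6.218278408050537)
(88, 161, 67, 113) ((627.3882446289062, -130.87857055664062), (15.133380889892578, 120.15477752685547), 4.223417282104492)
(101, 146, 79, 135) ((604.9714965820312, -125.72379302978516), (9.108972549438477, 138.57064819335938), 1.2663660049438477)
(511, 123, 28, 60) ((269.9646911621094, -34.104583740234375), (20.778043746948242, 57.876953125), 1.7892165184020996)
(40, 115, 59, 69) ((653.07861328125, -214.96713256835938), (98.39798736572266, 22.693147659301758), 0.6226876974105835)
(611, 70, 27, 109) ((108.00959777832031, -10.27
[... 215 characters left out ...]
1458435058594, -171.9376983642578), (10.502102851867676, 82.9137954711914), 0.4235503077507019)
(390, 33, 63, 128) ((345.6805419921875, -114.572021484375), (21.20119285583496, 109.79732513427734), 6.861759662628174)
(617, 27, 23, 49) ((54.06404113769531, -85.003173828125), (91.56710815429688, 43.43997573852539), 25.302644729614258)
(126, 23, 300, 313) ((466.83843994140625, -81.86286926269531), (197.02194213867188, 286.172119140625), 0.5340389609336853)
(253, 17, 80, 106) ((431.3597412109375, -169.31947326660156), (27.05998992919922, 90.73226165771484), 1.3438894748687744)
(386, 0, 120, 108) ((306.85125732421875, -139.41278076171875), (54.76866149902344, 120.49591064453125), 8.81025218963623)
```

View pics/w2.png

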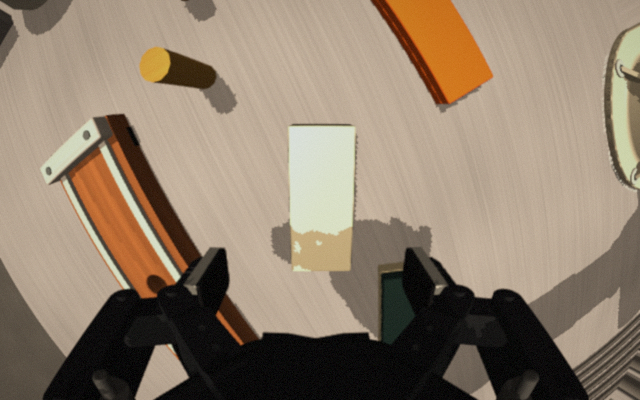

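The wrist view shows the cream stone with corners near (290,126), (355,126), (351,270) and (291,271), square to and centred between the fingers. The dark stone's corner at (385,265) is clear of the finger path.

drive_tool --steps "0 0.06 0.6 0 0.95;0 0 0.8 0 0.9;0 0 0.7 0 0.9;0 0 0.5 0 0.9;0 0 0 0 0.9;0 0 0 0 0.5;0 0 0 0 0.5;0 0 0 0 0.5" --force 50

```text
clock: 8.4
ee_pos: [454.7, -71.2, 13.1]
orientation: [-1.706, 2.636, -0.001]
contact_force: [-2.1, 0.7, 5.6]
finger_gap: 48.9
finger_force: 53.9
```

drive_tool --steps "0 0 0 0 0.4;0 0 0 0 0.4;0 0 -0.5 0 0.4;0 0 -1 0 0.4;0 0 -0.8 0 0.4;0 0 0 0 0.4;0 0 0 0 0.4;0 0 0 0 0.4"

```text
clock: 9.2
ee_pos: [452.8, -71.3, 102.3]
orientation: [1.706, -2.636, -0.003]
contact_force: [-0.4, -0.2, -5.7]
finger_gap: 48.5
finger_force: 54.5
```

```bash
python3 -c "
from h import *
go(631.8,-133,90,1.1)"
```

```text
pos [452.8 -71.3 102.3] close ang 155.8 gap 48.5 F [-0.4 -0.2 -5.7] t 9.2 j6 -0.61
target (631.8, -133, 90, 1.1) turn -3.16 units | shift before turn [-0.43 -4.71  0.29] | after turn [ 1.63 -4.44  0.29]
```

drive_tool --steps "0 0 -0.3 -1 0.4;0 0 0 -1 0.4;0 0 0 -1 0.4;0.2 -0.7 0 -0.16 0.4;0.3 -0.8 0 0 0.4;0.3 -0.9 0 0 0.4;0.3 -0.9 0 0 0.4;0.3 -0.8 0 0 0.4"

```text
clock: 10.0
ee_pos: [619.6, -125.1, 113.0]
orientation: [2.241, -2.198, -0.005]
contact_force: [0.5, 0.0, -4.4]
finger_gap: 48.4
finger_force: 54.5
```

```bash
python3 -c "
from h import *
go(631.8,-131,50,1.1)"
```

```text
pos [ 619.6 -125.1  113. ] close ang -178.9 gap 48.4 F [ 0.5  0.  -4.4] t 10.0 j6 -0.03
target (631.8, -131, 50, 1.1) turn 0.00 units | shift before turn [ 0.15 -0.31  1.57] | after turn [ 0.15 -0.31  1.57]
```

drive_tool --steps "0.1 -0.2 0 0 0.4;0.05 -0.11 0 0 0.4;0 0 0.5 0 0.4;0 0 0.6 0 0.4;0 0 0.44 0 0.4;0 0 0 0 0.4;0 0 0 0 0.4;0 0 0 0 0.4"

```text
clock: 10.8
ee_pos: [632.0, -130.4, 55.5]
orientation: [-2.243, 2.198, -0.002]
contact_force: [0.1, 0.2, -5.4]
finger_gap: 48.4
finger_force: 54.7
```

```bash
python3 -c "
from h import *
go(631.8,-136,43,1.1)
s=snap('wrist','w3.png')"
```

```text
pos [ 632.  -130.4   55.5] close ang -178.8 gap 48.4 F [ 0.1  0.2 -5.4] t 10.8 j6 -0.02
target (631.8, -136, 43, 1.1) turn 0.01 units | shift before turn [0.14 0.01 0.31] | after turn [0.14 0.01 0.31]
```

View pics/w3.png

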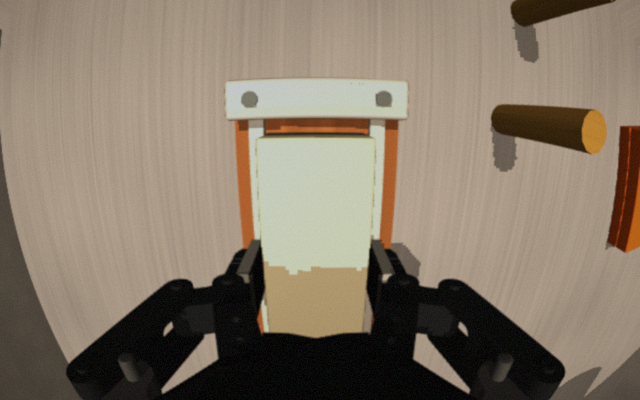

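The stone is centred between the rails (mid-line column about 316) and square to the fence, with a small gap remaining.

drive_tool --steps "0 0 0.2 0 0.4;0 0 0.1 0 0.4;0 0 0 0 0.4;0.1 0 0 0 0.4;0.1 0 0 0 0.4;0 0 0 0 0.4;0 0 0 0 0.4;0 0 0 0 0.4"

```text
clock: 11.65
ee_pos: [632.8, -137.5, 43.2]
orientation: [-2.242, 2.197, -0.002]
contact_force: [-0.9, 4.7, 3.3]
finger_gap: 49.2
finger_force: 55.6
```

drive_tool --steps "0.05 0 0 0 0.4;0 0 0 0 0.8;0 0 0 0 0.8;0 0 0 0 0.9;0 0 -1 0 1;0 0 -1 0 1;0 0 -1 0 1;-0.5 0 -0.5 0 1"

```text
clock: 12.45
ee_pos: [632.8, -123.0, 186.6]
orientation: [-2.239, 2.2, -0.009]
contact_force: [1.0, 0.6, 0.0]
finger_gap: 85.5
finger_force: 0.0
```

```bash
python3 -c "
from h import *
s=snap('top','t3.png')
for r in stones(s): print(r)
print(stones(s,roi=(340,120,400,165),z=60)[1])
go(427.8,81.6,100,161.6)"
```

```text
[(array([449.2, 241.5]), array([ 47.1, 115.9]), np.float32(115.3), array([213, 195,  46,  34]))]
[]
[(array([ 636.2, -102. ]), array([44.8, 48.2]), np.float32(178.5), array([354, 128,  18,  19])), (array([ 643.5, -181.2]), array([34.2, 61.9]), np.float32(177.9), array([386, 122,  14,  24]))]
pos [ 633.9 -119.5  189.1] close ang -178.9 gap 85.3 F [0.8 2.1 3.6] t 12.5 j6 -0.04
target (427.8, 81.6, 100, 161.6) turn 2.44 units | shift before turn [-5.13  5.07  2.17] | after turn [-3.14  6.5   2.17]
```

View pics/t3.png

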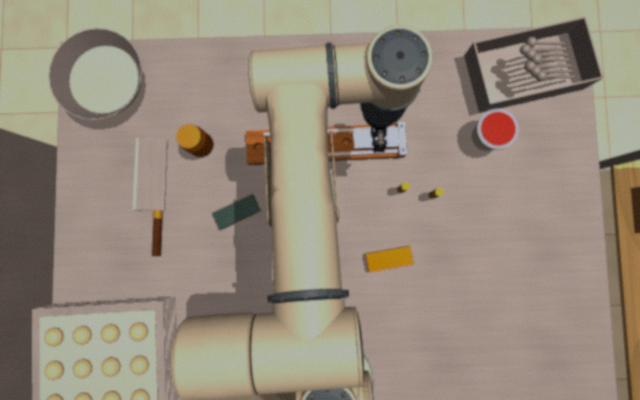

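The top view shows the cream stone seated in the channel against the fence, the dark stone near (236,211) unchanged, and the pin standing at (437,193) beside the decoy at (404,187). The arm hides the second dark stone.

drive_tool --steps "0 0 0 1 1;0 0 0 1 1;0 0 0 0.44 1;-0.5 0.7 0 0 1;-0.6 0.9 0 0 1;-0.6 0.9 0 0 1;-0.6 0.9 0 0 1;-0.6 0.9 0 0 1"

```text
clock: 13.3
ee_pos: [503.7, 44.5, 181.9]
orientation: [-1.837, 2.548, -0.001]
contact_force: [0.9, 0.9, 0.4]
finger_gap: 85.4
finger_force: 0.0
```

drive_tool --steps "-0.6 0.7 0.4 0 1;-0.6 0.6 0.4 0 1;-0.3 0.2 0.3 0 1;0 0 0.3 0 1;0 0 0.3 0 1;0 0 0 0 1;0 0 0 0 1;0 0 0 0 1"

```text
clock: 14.1
ee_pos: [467.3, 119.6, 114.8]
orientation: [-1.837, 2.547, -0.001]
contact_force: [-0.1, 0.0, 0.0]
finger_gap: 85.4
finger_force: 0.0
```

```bash
cat >> h.py <<'E'
def wdark(s,z=30,amin=400):
    h=cv2.cvtColor(s['image'],cv2.COLOR_BGR2HSV);H,S,V=[h[...,i].astype(int) for i in range(3)]
    m=((H>55)&(H<100)&(S>60)&(V<140)&(V>25)).astype(np.uint8);m=cv2.morphologyEx(m,cv2.MORPH_OPEN,np.ones((3,3)))
    for c in cv2.findContours(m,0,1)[0]:
        if cv2.contourArea(c)>amin:
            w=np.array([onplane(s,p[0][0],p[0][1],z,True)[:2] for p in c],np.float32);b=cv2.boxPoints(cv2.minAreaRect(w))
            e=max((b[1]-b[0],b[2]-b[1]),key=np.linalg.norm)
            print(cv2.boundingRect(c),'ctr',b.mean(0).round(1),'dims',np.round(cv2.minAreaRect(w)[1],1),'ang',round(np.degrees(np.arctan2(e[1],e[0]))%180,1))
E
python3 -c "
from h import *
s=snap('wrist','w4.png');wdark(s)
go(443.6,129,15,161.6)"
```

```text
(315, 260, 99, 85) ctr [451.2 231.8] dims [ 49.9 101.9] ang 114.4
(318, 159, 63, 56) ctr [438.7 115.8] dims [43.2 47.8] ang 162.7
pos [467.3 119.7 114.8] close ang 161.6 gap 85.1 F [ 0.2 -0.1 -1.3] t 14.2 j6 -0.9
target (443.6, 129, 15, 161.6) turn 0.00 units | shift before turn [-0.03  0.64  2.5 ] | after turn [-0.03  0.64  2.5 ]
```

View pics/w4.png

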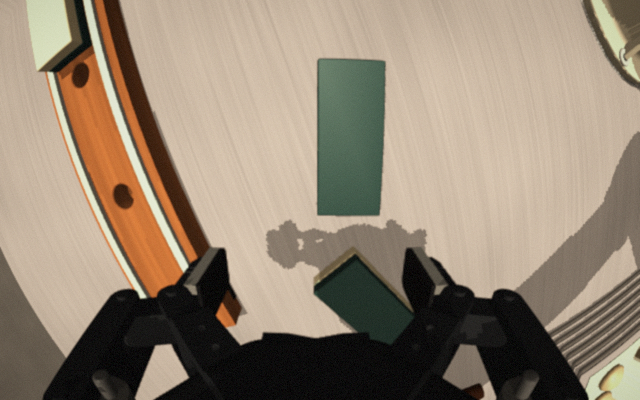

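The full dark stone has corners (318,58), (385,61), (381,215) and (317,214). The third stone's end is at (345,255), below the fingers.

```bash
python3 -c "
from h import *
s=snap('wrist')
P=[onplane(s,u,v,30,True) for u,v in((318,58),(385,61),(381,215),(317,214))]
print(np.round(P,1),np.mean(P,0)); e=P[3]-P[0]+P[2]-P[1];print(np.degrees(np.arctan2(e[1],e[0])),np.linalg.norm(e)/2)
for u,v in((352,249),(315,288),(314,278),(410,340)):print(onplane(s,u,v,30,True).round(1))
"
```

```text
[[430.9  16.7  30. ]
 [384.5  32.7  30. ]
 [420.8 145.6  30. ]
 [468.6 128.7  30. ]] [426.19572955  80.95407461  30.        ]
71.7753860915843 118.39092750609099
[451.  166.7  30. ]
[491.5 193.   30. ]
[489.1 183.   30. ]
[422.1 287.3  30. ]
```

drive_tool --steps "0 0.34 0 0 1;0 0.34 0.2 0 1;0 0 0.6 0 0.9;0 0 0.6 0 0.9;0 0 0.6 0 0.9;0 0 0.45 0 0.9;0 0 0 0 0.9;0 0 0 0 0.5" --force 20

```text
clock: 15.0
ee_pos: [440.9, 128.5, 16.7]
orientation: [-1.839, 2.547, -0.0]
contact_force: [0.9, 0.1, -0.2]
finger_gap: 64.4
finger_force: 0.0
```

drive_tool --steps "0 0 0 0 0.4;0 0 0 0 0.4;0 0 0 0 0.4;0 0 0 0 0.4;0.05 0 -0.5 0 0.4;0.1 0 -0.6 0 0.4;0.2 0 -0.6 0 0.4;0.3 0 -0.6 0 0.4"

```text
clock: 15.8
ee_pos: [432.0, 103.6, 108.7]
orientation: [1.838, -2.547, -0.002]
contact_force: [1.4, -0.2, -4.3]
finger_gap: 49.3
finger_force: 21.6
```

drive_tool --steps "0.3 0 -0.5 0 0.4;0.3 0 -0.4 0 0.4;0.3 0 -0.3 0 0.4;0 0 -0.5 0 0.4;0 0 -0.5 0 0.4;0 0 0 0 0.4;0 0 0 0 0.4;0 0 0 0 0.4"

```text
clock: 16.6
ee_pos: [420.3, 69.3, 194.5]
orientation: [1.836, -2.546, -0.002]
contact_force: [0.3, 0.3, -4.7]
finger_gap: 49.2
finger_force: 22.2
```

```bash
python3 -c "
from h import *
go(443.6,129,15,161.6)
a=snap('wrist')['image'];b=snap('scene')['image']
cv2.imwrite('pics/m5.png',np.hstack([a[60:360,150:480],cv2.resize(b[70:270,200:440],None,fx=1.5,fy=1.5)]))"
```

```text
pos [420.3  69.3 194.5] close ang 161.6 gap 49.2 F [ 0.3  0.3 -4.7] t 16.6 j6 -0.85
target (443.6, 129, 15, 161.6) turn 0.00 units | shift before turn [-1.61 -0.09  4.49] | after turn [-1.61 -0.09  4.49]
```

View pics/m5.png

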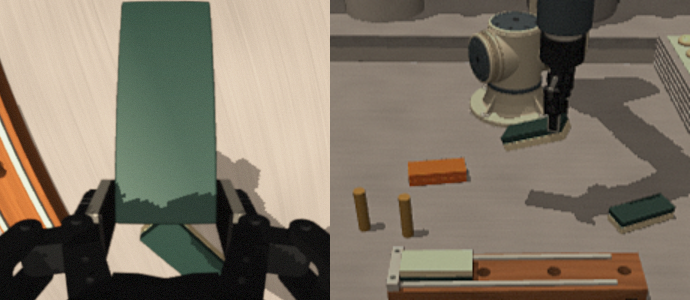

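The stone is held by one end and has drooped only slightly, so the pads nearly hold it against swinging. Short vertical jerks should ratchet it down.

drive_tool --steps "0 0 -0.9 0 0.4;0 0 0.9 0 0.4;0 0 -0.9 0 0.4;0 0 0.9 0 0.4;0 0 -0.9 0 0.4;0 0 0.9 0 0.4;0 0 0 0 0.4;0 0 0 0 0.4"

```text
clock: 17.5
ee_pos: [421.0, 69.1, 195.8]
orientation: [1.837, -2.545, 0.0]
contact_force: [0.3, -1.7, -3.7]
finger_gap: 48.8
finger_force: 23.6
```

```bash
cat >> h.py <<'E'
def tilt(s,xc=None):
    # far-end edge row/width of the held dark stone in wrist view
    h=cv2.cvtColor(s['image'],cv2.COLOR_BGR2HSV);H,S,V=[h[...,i].astype(int) for i in range(3)]
    m=((H>55)&(H<100)&(S>60)&(V<140)&(V>25))
    rows=[(v,m[v,220:420].sum()) for v in range(0,300,15)]
    print('dark widths by row',rows)
E
python3 -c "
from h import *
go(443.6,129,15,161.6)
tilt(snap('wrist'))"
```

```text
pos [421.   69.1 195.8] close ang 161.6 gap 48.8 F [ 0.3 -1.7 -3.7] t 17.5 j6 -0.85
target (443.6, 129, 15, 161.6) turn 0.00 units | shift before turn [-1.61 -0.07  4.52] | after turn [-1.61 -0.07  4.52]
dark widths by row [(0, np.int64(0)), (15, np.int64(0)), (30, np.int64(0)), (45, np.int64(0)), (60, np.int64(0)), (75, np.int64(0)), (90, np.int64(0)), (105, np.int64(0)), (120, np.int64(0)), (135, np.int64(0)), (150, np.int64(0)), (165, np.int64(59)), (180, np.int64(59)), (195, np.int64(66)), (210, np.int64(67)), (225, np.int64(77)), (240, np.int64(82)), (255, np.int64(83)), (270, np.int64(81)), (285, np.int64(88))]
```

drive_tool --steps "0 0 -0.9 0 0.4;0 0 0.9 0 0.4;0 0 -0.9 0 0.4;0 0 0.9 0 0.4;0 0 -0.9 0 0.4;0 0 0.9 0 0.4;0 0 0 0 0.4;0 0 0 0 0.4"

```text
clock: 18.35
ee_pos: [422.0, 69.6, 197.3]
orientation: [-1.838, 2.547, -0.001]
contact_force: [0.5, 0.5, -2.4]
finger_gap: 48.7
finger_force: 23.2
```

```bash
python3 -c "
from h import *
go(443.6,129,15,161.6)
tilt(snap('wrist'))
b=snap('scene')['image']
cv2.imwrite('pics/m6.png',cv2.resize(b[70:270,200:440],None,fx=2,fy=2))"
```

```text
pos [422.   69.6 197.3] close ang 161.6 gap 48.7 F [ 0.5  0.5 -2.4] t 18.4 j6 -0.85
target (443.6, 129, 15, 161.6) turn 0.00 units | shift before turn [-1.58 -0.04  4.56] | after turn [-1.58 -0.04  4.56]
dark widths by row [(0, np.int64(0)), (15, np.int64(0)), (30, np.int64(0)), (45, np.int64(0)), (60, np.int64(0)), (75, np.int64(0)), (90, np.int64(0)), (105, np.int64(0)), (120, np.int64(0)), (135, np.int64(0)), (150, np.int64(0)), (165, np.int64(0)), (180, np.int64(59)), (195, np.int64(67)), (210, np.int64(70)), (225, np.int64(75)), (240, np.int64(81)), (255, np.int64(78)), (270, np.int64(87)), (285, np.int64(87))]
```

View pics/m6.png

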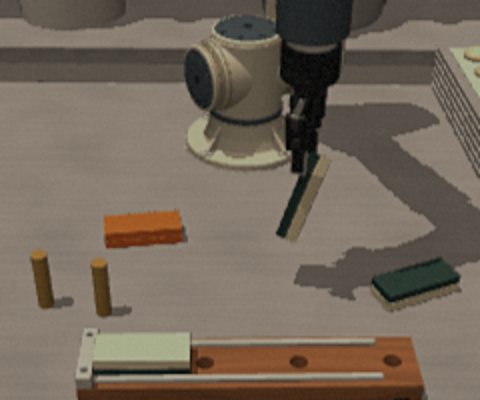

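The stone hangs steep, about 20° from vertical, with its foot toward -y. Sharp sideways starts along +tool x should swing the foot under and past vertical.

drive_tool --steps "0 -0.5 0 0 0.4;0 -0.5 0 0 0.4;0 -0.3 0 0 0.4;0 0 0 0 0.4;1 0 0 0 0.4;0.5 0 0 0 0.4;0.25 0 0 0 0.4;0.1 0 0 0 0.4"

```text
clock: 19.25
ee_pos: [447.2, -17.4, 196.6]
orientation: [-1.836, 2.547, 0.0]
contact_force: [0.8, 1.1, -4.0]
finger_gap: 48.6
finger_force: 22.5
```

```bash
python3 -c "
from h import *
go(443.6,129,15,161.6)
tilt(snap('wrist'))"
```

```text
pos [447.2 -17.4 196.6] close ang 161.6 gap 48.6 F [ 0.8  1.1 -4. ] t 19.2 j6 -0.63
target (443.6, 129, 15, 161.6) turn -0.00 units | shift before turn [-3.44  1.25  4.54] | after turn [-3.44  1.24  4.54]
dark widths by row [(0, np.int64(0)), (15, np.int64(0)), (30, np.int64(0)), (45, np.int64(0)), (60, np.int64(0)), (75, np.int64(0)), (90, np.int64(0)), (105, np.int64(0)), (120, np.int64(0)), (135, np.int64(0)), (150, np.int64(0)), (165, np.int64(0)), (180, np.int64(0)), (195, np.int64(57)), (210, np.int64(65)), (225, np.int64(71)), (240, np.int64(75)), (255, np.int64(75)), (270, np.int64(91)), (285, np.int64(92))]
```

```bash
cat >> h.py <<'E'
def foot(s):
    o=env.get_obs();p=o['ee_pos'];M=R.from_rotvec(o['orientation']).as_matrix()
    h=cv2.cvtColor(s['image'],cv2.COLOR_BGR2HSV);H,S,V=[h[...,i].astype(int) for i in range(3)]
    m=((H>55)&(H<100)&(S>60)&(V<140)&(V>25))
    v=next(v for v in range(300) if m[v,270:370].sum()>35);u=np.nonzero(m[v+3,220:420])[0].mean()+220
    c,d=ray(s,u,v,True);k=((p-c)@M[:,1])/(d@M[:,1]) if abs(d@M[:,1])>.05 else None
    # intersect with sphere-like: distance from grip point; scan depth along ray
    G=p+np.array([0,0,10]);
    for L in (105,112):
        a=d@d;b=d@(c-G);q=(c-G)@(c-G)-L*L;D=b*b-a*q
        if D<0: print('no hit',v);continue
        t=(-b+np.sqrt(D))/a;w=M.T@(c+t*d-G);print('row',v,'L',L,'foot rel grip toolxyz',w.round(1),'from vertical deg',np.degrees(np.arctan2(w[0],w[2])).round(1))
E
python3 -c "
from h import *
foot(snap('wrist'))"
```

```text
row 173 L 105 foot rel grip toolxyz [ 22.4   1.2 102.6] from vertical deg 12.3
row 173 L 112 foot rel grip toolxyz [ 20.8   1.2 110. ] from vertical deg 10.7
```

drive_tool --steps "1 0 0 0 0.4;0.5 0 0 0 0.4;0.25 0 0 0 0.4;0.1 0 0 0 0.4;0 0 0 0 0.4;1 0 0 0 0.4;0.5 0 0 0 0.4;0.2 0 0 0 0.4"

```text
clock: 20.15
ee_pos: [402.5, -152.7, 196.1]
orientation: [1.837, -2.547, 0.001]
contact_force: [-0.7, -0.9, -4.3]
finger_gap: 48.5
finger_force: 21.6
```

drive_tool --steps "-0.1 0 0 0 0.4;-0.3 0 0 0 0.4;-0.5 0 0 0 0.4;-0.6 0 0 0 0.4;-0.7 0 0 0 0.4;-0.8 0 0 0 0.4;-0.8 0 0 0 0.4;0 0 0 0 0.4"

```text
clock: 20.95
ee_pos: [452.0, -2.7, 195.9]
orientation: [-1.843, 2.542, 0.001]
contact_force: [0.8, 1.0, -3.7]
finger_gap: 48.5
finger_force: 21.3
```

```bash
python3 -c "
from h import *
go(443.6,129,15,161.6)
s=snap('wrist');tilt(s);foot(s)"
```

```text
pos [452.   -2.7 195.9] close ang 161.9 gap 48.5 F [ 0.8  1.  -3.7] t 20.9 j6 -0.66
target (443.6, 129, 15, 161.6) turn 0.04 units | shift before turn [-3.05  1.22  4.53] | after turn [-3.05  1.24  4.53]
dark widths by row [(0, np.int64(0)), (15, np.int64(0)), (30, np.int64(0)), (45, np.int64(0)), (60, np.int64(0)), (75, np.int64(0)), (90, np.int64(0)), (105, np.int64(0)), (120, np.int64(0)), (135, np.int64(0)), (150, np.int64(0)), (165, np.int64(0)), (180, np.int64(0)), (195, np.int64(0)), (210, np.int64(50)), (225, np.int64(52)), (240, np.int64(47)), (255, np.int64(23)), (270, np.int64(89)), (285, np.int64(91))]
row 200 L 105 foot rel grip toolxyz [ -2.1  -0.2 105. ] from vertical deg -1.1
row 200 L 112 foot rel grip toolxyz [ -4.2  -0.2 111.9] from vertical deg -2.1
```

drive_tool --steps "0 0 0.3 0 0.4;0 0 0.5 0 0.4;0 0 0.5 0 0.4;0 0 0.4 0 0.4;0 0 0.3 0 0.4;0 0 0.15 0 0.4;0 0 0 0 0.4;0 0 0 0 0.4"

```text
clock: 21.8
ee_pos: [452.6, -7.0, 113.0]
orientation: [-1.838, 2.543, -0.005]
contact_force: [-3.3, 1.0, 10.7]
finger_gap: 48.6
finger_force: 25.1
```

drive_tool --steps "0 0 0.1 0 0.4;0 0 0.08 0 0.4;0 0 0.05 0 0.4;0 0 0 0 0.4;0 0 0 0 0.4;0 0 0 0 0.4;0 0 0 0 0.4;0 0 0 0 0.4"

```text
clock: 22.6
ee_pos: [458.8, -6.4, 110.2]
orientation: [-1.834, 2.53, -0.018]
contact_force: [-6.5, 1.6, 40.5]
finger_gap: 48.5
finger_force: 33.2
```

```bash
python3 -c "
from h import *
go(443.6,129,15,161.6)
s=snap('wrist');tilt(s);foot(s)"
```

```text
pos [458.8  -6.4 110.2] close ang 161.9 gap 48.5 F [-6.5  1.6 40.5] t 22.6 j6 -0.65
target (443.6, 129, 15, 161.6) turn 0.03 units | shift before turn [-3.08  1.46  2.37] | after turn [-3.08  1.48  2.37]
dark widths by row [(0, np.int64(0)), (15, np.int64(0)), (30, np.int64(0)), (45, np.int64(0)), (60, np.int64(0)), (75, np.int64(0)), (90, np.int64(0)), (105, np.int64(0)), (120, np.int64(0)), (135, np.int64(0)), (150, np.int64(0)), (165, np.int64(0)), (180, np.int64(57)), (195, np.int64(67)), (210, np.int64(72)), (225, np.int64(78)), (240, np.int64(81)), (255, np.int64(71)), (270, np.int64(73)), (285, np.int64(87))]
row 173 L 105 foot rel grip toolxyz [ 22.2  10.7 102.1] from vertical deg 12.3
row 173 L 112 foot rel grip toolxyz [ 20.7  11.  109.5] from vertical deg 10.7
```

Pressing pushed the foot back the wrong way. I'll lift off and repeat the swing to get it well past vertical.

drive_tool --steps "0 0 -0.3 0 0.4;0 0 -0.5 0 0.4;0 0 -0.7 0 0.4;0 0 -0.2 0 0.4;0 0 0 0 0.4;1 0 0 0 0.4;0.5 0 0 0 0.4;0.2 0 0 0 0.4"

```text
clock: 23.45
ee_pos: [427.3, -73.5, 167.1]
orientation: [1.834, -2.546, -0.003]
contact_force: [0.7, 0.4, -4.6]
finger_gap: 48.3
finger_force: 27.3
```

drive_tool --steps "0 0 0 0 0.4;-0.1 0 0 0 0.4;-0.3 0 0 0 0.4;-0.5 0 0 0 0.4;-0.6 0 0 0 0.4;-0.7 0 0 0 0.4;-0.8 0 0 0 0.4;-1 0 0 0 0.4"

```text
clock: 24.25
ee_pos: [479.7, 82.0, 168.8]
orientation: [1.839, -2.547, -0.0]
contact_force: [1.0, -0.9, -4.4]
finger_gap: 48.9
finger_force: 27.4
```

drive_tool --steps "1 0 0 0 0.4;0.5 0 0 0 0.4;0 0 0 0 0.4;-0.3 0 0 0 0.4;-0.6 0 0 0 0.4;-1 0 0 0 0.4;1 0 0 0 0.4;0 0 0 0 0.4"

```text
clock: 25.05
ee_pos: [471.7, 58.1, 168.6]
orientation: [1.84, -2.546, -0.001]
contact_force: [0.8, 0.8, -4.9]
finger_gap: 48.5
finger_force: 21.4
```

```bash
python3 -c "
from h import *
go(443.6,129,15,161.6)
s=snap('wrist');tilt(s);foot(s)"
```

```text
pos [471.7  58.1 168.6] close ang 161.7 gap 48.5 F [ 0.8  0.8 -4.9] t 25.1 j6 -0.77
target (443.6, 129, 15, 161.6) turn 0.02 units | shift before turn [-1.46  1.22  3.84] | after turn [-1.46  1.22  3.84]
dark widths by row [(0, np.int64(0)), (15, np.int64(0)), (30, np.int64(0)), (45, np.int64(0)), (60, np.int64(0)), (75, np.int64(0)), (90, np.int64(0)), (105, np.int64(0)), (120, np.int64(0)), (135, np.int64(0)), (150, np.int64(0)), (165, np.int64(0)), (180, np.int64(0)), (195, np.int64(55)), (210, np.int64(59)), (225, np.int64(62)), (240, np.int64(76)), (255, np.int64(55)), (270, np.int64(92)), (285, np.int64(85))]
row 188 L 105 foot rel grip toolxyz [  9.6   3.1 104.5] from vertical deg 5.2
row 188 L 112 foot rel grip toolxyz [  7.7   3.2 111.7] from vertical deg 4.0
```

drive_tool --steps "0 0 0.4 0 0.4;0 0 0.5 0 0.4;0 0 0.4 0 0.4;0 0 0.1 0 0.4;0 0 0 0 0.4;0.2 0 0 0 0.4;0.28 0 0.04 0 0.4;0.25 0 0.06 0 0.4"

```text
clock: 25.9
ee_pos: [464.2, 28.6, 111.0]
orientation: [-1.837, 2.544, -0.004]
contact_force: [-3.2, 0.2, 12.1]
finger_gap: 48.0
finger_force: 24.0
```

drive_tool --steps "0.25 0 0.08 0 0.4;0.2 0 0.1 0 0.4;0.2 0 0.1 0 0.4;0.2 0 0.1 0 0.4;0 0 0 0 0.4;0 0 0 0 0.4;0 0 0 0 0.4;0 0 0 0 0.4"

```text
clock: 26.7
ee_pos: [453.5, -5.5, 96.8]
orientation: [-1.838, 2.546, -0.008]
contact_force: [-4.6, -6.7, 16.3]
finger_gap: 48.2
finger_force: 31.4
```

```bash
python3 -c "
from h import *
go(443.6,129,15,161.6)
s=snap('wrist');tilt(s);foot(s)"
```

```text
pos [453.5  -5.5  96.8] close ang 161.7 gap 48.2 F [-4.6 -6.7 16.3] t 26.7 j6 -0.66
target (443.6, 129, 15, 161.6) turn 0.01 units | shift before turn [-3.12  1.3   2.03] | after turn [-3.12  1.31  2.03]
dark widths by row [(0, np.int64(0)), (15, np.int64(0)), (30, np.int64(0)), (45, np.int64(0)), (60, np.int64(0)), (75, np.int64(0)), (90, np.int64(0)), (105, np.int64(0)), (120, np.int64(0)), (135, np.int64(0)), (150, np.int64(0)), (165, np.int64(0)), (180, np.int64(0)), (195, np.int64(0)), (210, np.int64(0)), (225, np.int64(0)), (240, np.int64(0)), (255, np.int64(0)), (270, np.int64(86)), (285, np.int64(80))]
row 269 L 105 foot rel grip toolxyz [-54.9  -0.8  89.5] from vertical deg -31.5
row 269 L 112 foot rel grip toolxyz [-58.4  -0.8  95.6] from vertical deg -31.4
```

The stone is past vertical, about 31° over. I'll keep lowering it along the arc.

drive_tool --steps "0.3 0 0.2 0 0.4;0.25 0 0.25 0 0.4;0.2 0 0.25 0 0.4;0.2 0 0.25 0 0.4;0.15 0 0.25 0 0.4;0.1 0 0.25 0 0.4;0.05 0 0.15 0 0.4;0 0 0 0 0.4"

```text
clock: 27.55
ee_pos: [436.3, -52.3, 30.0]
orientation: [1.837, -2.548, 0.002]
contact_force: [-1.5, -4.7, 3.8]
finger_gap: 48.7
finger_force: 50.7
```

drive_tool --steps "0 0 0 0 0.4;0 0 0 0 0.6;0 0 0 0 0.8;0 0 0 0 1;0 0 -0.5 0 1;0 0 -1 0 1;-0.5 0 -0.8 0 1;-0.5 0 0 0 1"

```text
clock: 28.35
ee_pos: [452.2, -11.7, 126.4]
orientation: [-1.833, 2.541, -0.007]
contact_force: [0.9, 0.0, -0.2]
finger_gap: 85.3
finger_force: 0.0
```

```bash
cat >> h.py <<'E'
def wlight(s,z=30,amin=1500):
    h=cv2.cvtColor(s['image'],cv2.COLOR_BGR2HSV);H,S,V=[h[...,i].astype(int) for i in range(3)]
    m=((H>22)&(H<60)&(V>170)).astype(np.uint8);m=cv2.morphologyEx(m,cv2.MORPH_OPEN,np.ones((5,5)))
    for c in cv2.findContours(m,0,1)[0]:
        if cv2.contourArea(c)>amin:
            w=np.array([onplane(s,p[0][0],p[0][1],z,True)[:2] for p in c],np.float32);r=cv2.minAreaRect(w);b=cv2.boxPoints(r)
            e=max((b[1]-b[0],b[2]-b[1]),key=np.linalg.norm)
            print('light',cv2.boundingRect(c),'ctr',b.mean(0).round(1),'dims',np.round(r[1],1),'ang',round(np.degrees(np.arctan2(e[1],e[0]))%180,1))
E
python3 -c "
from h import *
go(443.6,129,15,161.6)
s=snap('wrist','w7.png');wdark(s);wlight(s)
print(stones(snap('top')))"
```

```text
pos [452.2 -11.7 126.4] close ang 161.6 gap 85.3 F [ 0.9  0.  -0.2] t 28.4 j6 -0.65
target (443.6, 129, 15, 161.6) turn 0.00 units | shift before turn [-3.26  1.34  2.79] | after turn [-3.26  1.34  2.79]
light (288, 143, 64, 92) ctr [447.3 -17. ] dims [75.9 49.7] ang 72.4
light (35, 48, 77, 160) ctr [ 657.1 -152.4] dims [ 81.2 152.1] ang 91.7
([(array([502.8,  -0.6]), array([132. , 136.9]), np.float32(88.5), array([300, 165,  52,  50]))], [])
```

View pics/w7.png

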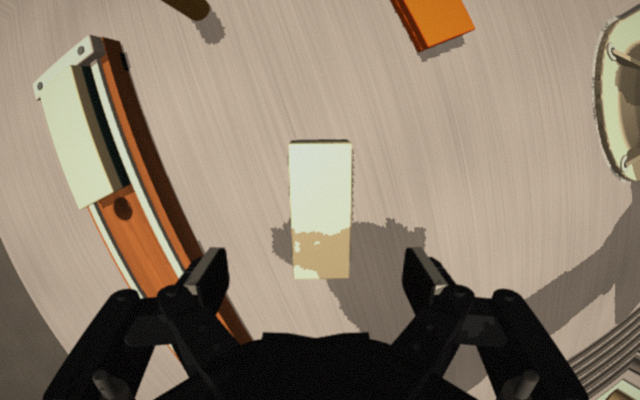

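The stone now lies flat, cream up, with corners (290,142), (352,142), (349,277) and (294,278).

```bash
python3 -c "
from h import *
s=snap('wrist')
P=[onplane(s,u,v,30,True) for u,v in((290,142),(352,142),(349,278),(294,279))]
print(np.round(P,1)); m=np.mean(P,0);e=P[3]-P[0]+P[2]-P[1];a=np.degrees(np.arctan2(e[1],e[0]));print(m,a,np.linalg.norm(e)/2)
go(m[0],m[1],12,a+90)"
```

```text
[[454.1 -60.5  30. ]
 [409.1 -45.8  30. ]
 [444.4  67.2  30. ]
 [490.9  52.9  30. ]]
[449.63746538   3.45723781  30.        ] 72.34445370742442 118.80018732489978
pos [449.2 -11.6 121.9] close ang 161.7 gap 85.3 F [ 0.2 -0.8  0.1] t 28.5 j6 -0.64
target (np.float64(449.63746537614776), np.float64(3.457237812560791), 12, np.float64(162.3444537074244)) turn -0.08 units | shift before turn [-0.36  0.11  2.75] | after turn [-0.36  0.11  2.75]
```

drive_tool --steps "-0.36 0.11 0 -0.08 1;0 0 0.7 0 0.9;0 0 0.8 0 0.9;0 0 0.7 0 0.9;0 0 0.5 0 0.9;0 0 0 0 0.9;0 0 0 0 0.5;0 0 0 0 0.4" --force 50

```text
clock: 29.3
ee_pos: [451.5, 2.5, 15.4]
orientation: [-1.851, 2.534, -0.004]
contact_force: [2.3, 0.4, 21.4]
finger_gap: 49.6
finger_force: 18.9
```

drive_tool --steps "0 0 0 0 0.4;0 0 0 0 0.4;0 0 0 0 0.4;0 0 -0.5 0 0.4;0 0 -1 0 0.4;0 0 -0.8 0 0.4;0 0 0 0 0.4;0 0 0 0 0.4"

```text
clock: 30.1
ee_pos: [448.6, 2.7, 105.6]
orientation: [-1.851, 2.537, 0.002]
contact_force: [-0.8, 0.4, -4.4]
finger_gap: 48.3
finger_force: 54.0
```

```bash
python3 -c "
from h import *
go(629.5,-8,100,1.1)"
```

```text
pos [448.6   2.7 105.6] close ang 162.2 gap 48.3 F [-0.8  0.4 -4.4] t 30.1 j6 -0.67
target (629.5, -8, 100, 1.1) turn -2.36 units | shift before turn [-1.13 -4.39  0.14] | after turn [ 0.36 -4.52  0.14]
```

drive_tool --steps "0 0 -0.4 -0.8 0.4;0 0 0 -0.8 0.4;0 0 0 -0.76 0.4;0.05 -0.8 0 0 0.4;0.08 -0.95 0 0 0.4;0.08 -0.95 0 0 0.4;0.08 -0.95 0 0 0.4;0.07 -0.87 0 0 0.4"

```text
clock: 30.9
ee_pos: [630.3, -8.5, 118.5]
orientation: [2.24, -2.197, -0.006]
contact_force: [0.5, 0.9, -4.0]
finger_gap: 48.7
finger_force: 54.0
```

drive_tool --steps "0 0 0 0 0.4;0 0 0.5 0 0.4;0 0 0.6 0 0.4;0 0 0.4 0 0.4;0 0 0 0 0.4;0 0 0 0 0.4;0 0 0 0 0.4;0 0 0 0 0.4"

```text
clock: 31.7
ee_pos: [630.9, -8.2, 62.8]
orientation: [-2.242, 2.198, -0.002]
contact_force: [0.1, 0.3, -4.0]
finger_gap: 48.7
finger_force: 54.3
```

```bash
python3 -c "
from h import *
go(629.5,-8,44,1.1)
s=snap('wrist','w8.png')
g=s['image']
h=cv2.cvtColor(g,cv2.COLOR_BGR2HSV)
for v in (60,90,120,150,180,210,240): print(v,[ (u,*h[v,u]) for u in range(250,386,9)])
"
```

```text
pos [630.9  -8.2  62.8] close ang -178.9 gap 48.7 F [ 0.1  0.3 -4. ] t 31.7 j6 -0.21
target (629.5, -8, 44, 1.1) turn 0.01 units | shift before turn [-0.01  0.04  0.47] | after turn [-0.01  0.04  0.47]
60 [(250, np.uint8(11), np.uint8(190), np.uint8(158)), (259, np.uint8(108), np.uint8(19), np.uint8(206)), (268, np.uint8(53), np.uint8(11), np.uint8(200)), (277, np.uint8(53), np.uint8(12), np.uint8(196)), (286, np.uint8(45), np.uint8(15), np.uint8(201)), (295, np.uint8(54), np.uint8(13), np.uint8(199)), (304, np.uint8(45), np.uint8(16), np.uint8(197)), (313, np.uint8(46), np.uint8(14), np.uint8(201)), (322, np.uint8(43), np.uint8(18), np.uint8(200)), (331, np.uint8(41), np.uint8(18), np.uint8(200)), (340, np.uint8(42), np.uint8(17), np.uint8(198)), (349, np.uint8(39), np.uint8(21), np.uint8(197)), (358, np.uint8(39), np.uint8(26), np.uint8(197)), (367, np.uint8(42), np.uint8(22), np.uint8(201)), (376, np.uint8(78), np.uint8(6), np.uint8(198)), (385, np.uint8(18), np.uint8(33), np.uint8(177))]
90 [(250, np.uint8(12), np.uint8(192), np.uint8(157)), (259, np.uint8(98), np.uint8(10), np.u
[... 4051 characters left out ...]
 (268, np.uint8(37), np.uint8(27), np.uint8(201)), (277, np.uint8(39), np.uint8(31), np.uint8(200)), (286, np.uint8(40), np.uint8(30), np.uint8(204)), (295, np.uint8(40), np.uint8(26), np.uint8(205)), (304, np.uint8(38), np.uint8(33), np.uint8(204)), (313, np.uint8(37), np.uint8(29), np.uint8(203)), (322, np.uint8(38), np.uint8(34), np.uint8(204)), (331, np.uint8(36), np.uint8(33), np.uint8(201)), (340, np.uint8(39), np.uint8(29), np.uint8(201)), (349, np.uint8(35), np.uint8(32), np.uint8(202)), (358, np.uint8(38), np.uint8(33), np.uint8(204)), (367, np.uint8(37), np.uint8(41), np.uint8(204)), (376, np.uint8(19), np.uint8(49), np.uint8(88)), (385, np.uint8(11), np.uint8(185), np.uint8(172))]
```

drive_tool --steps "0 0.03 0.25 0 0.4;0 0 0.15 0 0.4;0 0 0.05 0 0.4;0 0 0 0 0.4;0.1 0 0 0 0.4;0.1 0 0 0 0.4;0.1 0 0 0 0.4;0 0 0 0 0.4"

```text
clock: 32.55
ee_pos: [631.2, -19.1, 45.7]
orientation: [-2.241, 2.195, -0.004]
contact_force: [-0.0, 4.9, 6.1]
finger_gap: 48.8
finger_force: 56.0
```

drive_tool --steps "0.1 0 0 0 0.4;0.05 0 0 0 0.4;0 0 0 0 0.4;0 0 0 0 0.8;0 0 0 0 0.9;0 0 -1 0 1;0 0 -1 0 1;0 0 -1 0 1"

```text
clock: 33.35
ee_pos: [629.3, -27.4, 165.0]
orientation: [2.242, -2.199, 0.001]
contact_force: [0.9, -0.5, -0.5]
finger_gap: 85.5
finger_force: 0.0
```

```bash
python3 -c "
from h import *
s=snap('wrist','w9.png');wlight(s,60)
s=snap('top','t9.png')
print(stones(s)[0])
go(449.4,241.4,100,24.5)
g=snap('scene','s9.png')['image']
cv2.imwrite('pics/m9.png',np.hstack([s['image'][110:260,180:420],g[180:330,220:460]]).repeat(1,0))
c=cv2.imread('pics/w9.png')
cv2.imwrite('pics/m9.png',np.vstack([cv2.resize(np.hstack([s['image'][110:260,180:440],g[180:330,200:460]]),(780,225)),cv2.resize(c,(560,350))[:, :].copy() if 0 else cv2.copyMakeBorder(cv2.resize(c,(560,350)),0,0,0,220,cv2.BORDER_CONSTANT)]))"
```

```text
light (276, 56, 70, 187) ctr [634.3 -63.9] dims [ 54.9 157.2] ang 90.2
light (45, 12, 29, 196) ctr [ 902.2 -115.8] dims [ 32.  211.8] ang 90.4
[]
pos [633.  -27.5 170.9] close ang -178.9 gap 85.6 F [ 1.  -0.8  0.1] t 33.5 j6 -0.19
target (449.4, 241.4, 100, 24.5) turn -2.92 units | shift before turn [-6.81  4.48  1.71] | after turn [-8.03  1.41  1.71]
```

View pics/m9.png

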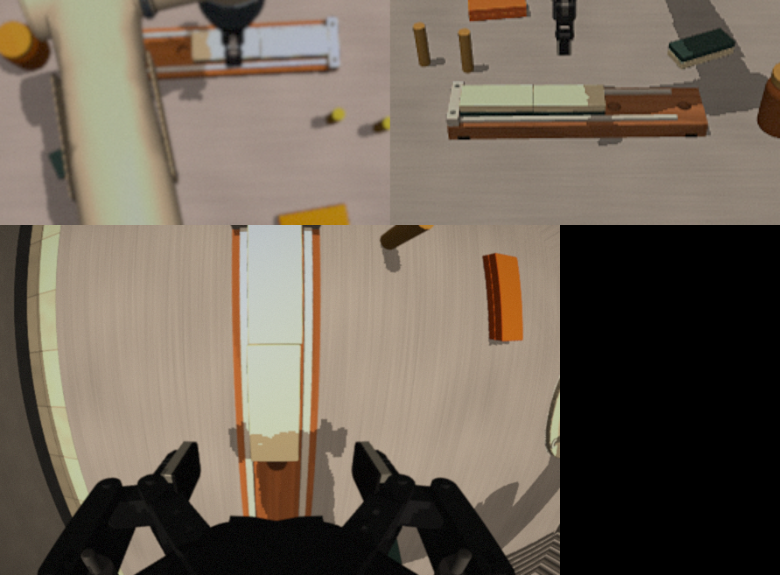

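All clear: two cream stones lie butted in the channel, seam at wrist px (275,344), and the last dark stone is still on the counter at about its first spot.

drive_tool --steps "0 0 0 -1 1;0 0 0 -1 1;0 0 0 -0.92 1;-1 0.17 0.1 0 1;-1 0.17 0.1 0 1;-1 0.17 0.1 0 1;-1 0.17 0.1 0 1;-1 0.17 0.1 0 1"

```text
clock: 34.3
ee_pos: [514.2, 141.8, 142.4]
orientation: [2.64, -1.7, -0.001]
contact_force: [0.4, 1.0, 0.6]
finger_gap: 85.5
finger_force: 0.0
```

drive_tool --steps "-1 0.17 0.1 0 1;-1 0.17 0.1 0 1;-1 0.17 0.1 0 1;-0.8 0.12 0.1 0 1;0 0 0.3 0 1;0 0 0 0 1;0 0 0 0 1;0 0 0 0 1"

```text
clock: 35.1
ee_pos: [430.4, 268.5, 115.8]
orientation: [2.641, -1.701, 0.001]
contact_force: [0.4, 0.3, -0.4]
finger_gap: 85.1
finger_force: 0.0
```

```bash
cat >> h.py <<'E'
def wdq(s,z=30):
    # corners of the biggest dark quad in the wrist view
    h=cv2.cvtColor(s['image'],cv2.COLOR_BGR2HSV);H,S,V=[h[...,i].astype(int) for i in range(3)]
    m=((H>55)&(H<100)&(S>60)&(V<140)&(V>25)).astype(np.uint8);m=cv2.morphologyEx(m,cv2.MORPH_CLOSE,np.ones((5,5)))
    c=max(cv2.findContours(m,0,1)[0],key=cv2.contourArea);q=cv2.approxPolyDP(cv2.convexHull(c),6,True)[:,0]
    print(q.tolist(),[onplane(s,*p,z,True)[:2].round(1).tolist() for p in q])
E
python3 -c "
from h import *
s=snap('wrist','w10.png');wdark(s);wdq(s)
go(428.7,287,16,24.5)"
```

```text
(279, 196, 60, 39) ctr [431.2 280.3] dims [47.3 31.7] ang 24.6
[[321, 149], [339, 165], [338, 234], [281, 234], [278, 156]] [[443.9, 228.8], [426.6, 234.2], [403.0, 284.9], [444.7, 303.9], [471.1, 246.8]]
pos [430.4 268.6 115.9] close ang -155.6 gap 85.7 F [-0.1  0.2  0.5] t 35.1 j6 -0.44
target (428.7, 287, 16, 24.5) turn -0.01 units | shift before turn [-0.44 -0.15  2.5 ] | after turn [-0.44 -0.15  2.5 ]
```

drive_tool --steps "-0.2 -0.06 0 0 1;-0.2 -0.06 0.2 0 1;0 0 0.6 0 0.9;0 0 0.6 0 0.9;0 0 0.6 0 0.9;0 0 0.45 0 0.9;0 0 0 0 0.9;0 0 0 0 0.5" --force 20

```text
clock: 35.95
ee_pos: [427.5, 286.3, 17.7]
orientation: [2.642, -1.699, 0.0]
contact_force: [0.2, 0.2, 0.4]
finger_gap: 64.0
finger_force: 0.0
```

drive_tool --steps "0 0 0 0 0.4;0 0 0 0 0.4;0 0 0 0 0.4;0 0 0 0 0.4;0.05 0 -0.5 0 0.4;0.1 0 -0.6 0 0.4;0.2 0 -0.6 0 0.4;0.3 0 -0.6 0 0.4"

```text
clock: 36.75
ee_pos: [437.4, 261.8, 109.8]
orientation: [2.641, -1.699, -0.002]
contact_force: [1.1, 1.2, -3.0]
finger_gap: 49.1
finger_force: 21.6
```

drive_tool --steps "0.3 0 -0.5 0 0.4;0.3 0 -0.4 0 0.4;0.3 0 -0.3 0 0.4;0 0 -0.5 0 0.4;0 0 -0.5 0 0.4;0 0 -0.9 0 0.4;0 0 0.9 0 0.4;0 0 -0.9 0 0.4"

```text
clock: 37.55
ee_pos: [440.3, 219.9, 215.7]
orientation: [2.607, -1.681, -0.025]
contact_force: [-2.0, -2.7, -10.2]
finger_gap: 48.9
finger_force: 21.7
```

drive_tool --steps "0 0 0.9 0 0.4;0 0 -0.9 0 0.4;0 0 0.9 0 0.4;0 0 -0.9 0 0.4;0 0 0.9 0 0.4;0 0 -0.9 0 0.4;0 0 0.9 0 0.4;0 0 0 0 0.4"

```text
clock: 38.35
ee_pos: [450.2, 227.7, 193.3]
orientation: [2.634, -1.696, -0.007]
contact_force: [-1.4, -0.1, -4.4]
finger_gap: 48.7
finger_force: 23.4
```

```bash
python3 -c "
from h import *
s=snap('wrist','w11.png');tilt(s);foot(s)
go(428.7,287,16,24.5)"
```

```text
dark widths by row [(0, np.int64(0)), (15, np.int64(0)), (30, np.int64(0)), (45, np.int64(0)), (60, np.int64(0)), (75, np.int64(0)), (90, np.int64(0)), (105, np.int64(0)), (120, np.int64(0)), (135, np.int64(0)), (150, np.int64(0)), (165, np.int64(0)), (180, np.int64(56)), (195, np.int64(67)), (210, np.int64(71)), (225, np.int64(77)), (240, np.int64(86)), (255, np.int64(83)), (270, np.int64(83)), (285, np.int64(88))]
row 173 L 105 foot rel grip toolxyz [ 22.6   0.4 102.5] from vertical deg 12.4
row 173 L 112 foot rel grip toolxyz [ 21.    0.4 110. ] from vertical deg 10.8
pos [451.4 228.3 195.4] close ang -155.5 gap 49.0 F [-0.6  1.1 -3.2] t 38.4 j6 -0.35
target (428.7, 287, 16, 24.5) turn -0.00 units | shift before turn [-1.57 -0.12  4.48] | after turn [-1.57 -0.12  4.48]
```

drive_tool --steps "0 0.5 0 0 0.4;0 0.5 0 0 0.4;0 0.3 0 0 0.4;0 0 0 0 0.4;1 0 0 0 0.4;0.5 0 0 0 0.4;0.25 0 0 0 0.4;0.1 0 0 0 0.4"

```text
clock: 39.2
ee_pos: [437.2, 140.4, 197.9]
orientation: [-2.64, 1.701, 0.0]
contact_force: [-0.3, 0.2, -3.1]
finger_gap: 48.6
finger_force: 22.4
```

drive_tool --steps "1 0 0 0 0.4;0.5 0 0 0 0.4;0.25 0 0 0 0.4;0.1 0 0 0 0.4;0 0 0 0 0.4;1 0 0 0 0.4;0.5 0 0 0 0.4;0.2 0 0 0 0.4"

```text
clock: 40.0
ee_pos: [495.9, 10.8, 197.7]
orientation: [2.642, -1.7, 0.001]
contact_force: [0.6, -0.4, -3.4]
finger_gap: 48.5
finger_force: 21.3
```

drive_tool --steps "-0.1 0 0 0 0.4;-0.3 0 0 0 0.4;-0.5 0 0 0 0.4;-0.6 0 0 0 0.4;-0.7 0 0 0 0.4;-0.8 0 0 0 0.4;-0.8 0 0 0 0.4;0 0 0 0 0.4"

```text
clock: 40.8
ee_pos: [430.1, 153.9, 197.9]
orientation: [-2.645, 1.692, 0.002]
contact_force: [-0.5, 1.1, -2.7]
finger_gap: 48.6
finger_force: 21.3
```

```bash
python3 -c "
from h import *
s=snap('wrist','w12.png');tilt(s);foot(s)
go(428.7,287,16,24.5)"
```

```text
dark widths by row [(0, np.int64(0)), (15, np.int64(0)), (30, np.int64(0)), (45, np.int64(0)), (60, np.int64(0)), (75, np.int64(0)), (90, np.int64(0)), (105, np.int64(0)), (120, np.int64(0)), (135, np.int64(0)), (150, np.int64(0)), (165, np.int64(0)), (180, np.int64(0)), (195, np.int64(15)), (210, np.int64(57)), (225, np.int64(66)), (240, np.int64(64)), (255, np.int64(65)), (270, np.int64(93)), (285, np.int64(89))]
row 196 L 105 foot rel grip toolxyz [  1.3  -1.  105. ] from vertical deg 0.7
row 196 L 112 foot rel grip toolxyz [ -0.7  -1.1 112. ] from vertical deg -0.4
pos [430.7 152.6 197.9] close ang -155.2 gap 48.4 F [ 0.3  0.6 -4. ] t 40.9 j6 -0.25
target (428.7, 287, 16, 24.5) turn 0.03 units | shift before turn [-3.06 -1.36  4.55] | after turn [-3.07 -1.35  4.55]
```

drive_tool --steps "0 0 0.4 0 0.4;0 0 0.6 0 0.4;0 0 0.6 0 0.4;0 0 0.4 0 0.4;0 0 0.12 0 0.4;0.2 0 0 0 0.4;0.28 0 0.04 0 0.4;0.25 0 0.06 0 0.4"

```text
clock: 41.65
ee_pos: [445.5, 122.4, 110.4]
orientation: [-2.642, 1.698, -0.003]
contact_force: [-5.3, -2.5, 13.4]
finger_gap: 48.8
finger_force: 23.7
```

drive_tool --steps "0.25 0 0.08 0 0.4;0.2 0 0.1 0 0.4;0.2 0 0.1 0 0.4;0.2 0 0.1 0 0.4;0 0 0 0 0.4;0 0 0 0 0.4;0 0 0 0 0.4;0 0 0 0 0.4"

```text
clock: 42.45
ee_pos: [464.4, 90.8, 100.2]
orientation: [-2.639, 1.693, -0.019]
contact_force: [-0.7, -8.5, 28.1]
finger_gap: 48.8
finger_force: 30.1
```

```bash
python3 -c "
from h import *
s=snap('wrist','w13.png');tilt(s);foot(s)
go(428.7,287,16,24.5)"
```

```text
dark widths by row [(0, np.int64(0)), (15, np.int64(0)), (30, np.int64(0)), (45, np.int64(0)), (60, np.int64(0)), (75, np.int64(0)), (90, np.int64(0)), (105, np.int64(0)), (120, np.int64(0)), (135, np.int64(0)), (150, np.int64(0)), (165, np.int64(0)), (180, np.int64(0)), (195, np.int64(0)), (210, np.int64(0)), (225, np.int64(0)), (240, np.int64(0)), (255, np.int64(0)), (270, np.int64(2)), (285, np.int64(31))]
row 274 L 105 foot rel grip toolxyz [-58.2   8.1  87. ] from vertical deg -33.8
row 274 L 112 foot rel grip toolxyz [-61.8   8.3  93. ] from vertical deg -33.6
pos [464.4  90.8 100.2] close ang -155.4 gap 48.8 F [-0.8 -8.7 26.6] t 42.5 j6 -0.11
target (428.7, 287, 16, 24.5) turn 0.02 units | shift before turn [-4.85 -1.21  2.09] | after turn [-4.85 -1.2   2.09]
```

drive_tool --steps "0.3 0 0.2 0 0.4;0.25 0 0.25 0 0.4;0.2 0 0.25 0 0.4;0.2 0 0.25 0 0.4;0.15 0 0.25 0 0.4;0.1 0 0.25 0 0.4;0.05 0 0.15 0 0.4;0 0 0 0 0.4"

```text
clock: 43.3
ee_pos: [483.9, 45.3, 32.4]
orientation: [-2.639, 1.697, -0.012]
contact_force: [4.8, -7.2, 9.8]
finger_gap: 48.7
finger_force: 80.2
```

drive_tool --steps "0 0 0 0 0.4;0 0 0 0 0.6;0 0 0 0 0.8;0 0 0 0 1;0 0 -0.5 0 1;0 0 -1 0 1;-0.6 0 -0.8 0 1;-0.6 0 0 0 1"

```text
clock: 44.1
ee_pos: [462.0, 91.7, 126.1]
orientation: [-2.636, 1.696, -0.008]
contact_force: [0.4, 1.2, -0.0]
finger_gap: 85.6
finger_force: 0.0
```

```bash
cat >> h.py <<'E'
def wl2(s,z=30,box=(220,90,420,300)):
    # light blob incl. shaded part; corners of its hull in a box of the wrist view
    h=cv2.cvtColor(s['image'],cv2.COLOR_BGR2HSV);H,S,V=[h[...,i].astype(int) for i in range(3)]
    m=(((H>20)&(H<60)&(V>150)&(S>8))|((H>14)&(H<26)&(S>70)&(S<150)&(V>120))).astype(np.uint8)
    q=np.zeros_like(m);x0,y0,x1,y1=box;q[y0:y1,x0:x1]=m[y0:y1,x0:x1];q=cv2.morphologyEx(q,cv2.MORPH_OPEN,np.ones((5,5)))
    c=max(cv2.findContours(q,0,1)[0],key=cv2.contourArea);w=np.array([onplane(s,p[0][0],p[0][1],z,True)[:2] for p in c],np.float32)
    r=cv2.minAreaRect(w);b=cv2.boxPoints(r);e=max((b[1]-b[0],b[2]-b[1]),key=np.linalg.norm)
    print('light2',cv2.boundingRect(c),'ctr',np.round(r[0],1),np.round(r[1],1),'ang',round(np.degrees(np.arctan2(e[1],e[0]))%180,1))
E
python3 -c "
from h import *
s=snap('wrist','w14.png');wl2(s);wdark(s);wlight(s)
go(428.7,287,16,24.5)"
```

```text
light2 (286, 116, 65, 144) ctr [462.8  85.6] [ 50.3 120.5] ang 115.3
light (286, 117, 65, 126) ctr [466.2  78.5] dims [ 50.1 103.6] ang 115.4
light (148, 0, 77, 211) ctr [597.4  69. ] dims [  7.9 192.7] ang 91.5
light (95, 0, 98, 184) ctr [649.2  73.6] dims [ 56.9 185.1] ang 91.8
pos [459.5  93.7 123.8] close ang -155.5 gap 85.3 F [-2.2  3.2 -1.2] t 44.1 j6 -0.11
target (428.7, 287, 16, 24.5) turn 0.00 units | shift before turn [-4.71 -1.29  2.71] | after turn [-4.71 -1.29  2.71]
```

```bash
python3 -c "
from h import *
s=snap('wrist');wl2(s)
go(462.8,85.6,13,25.3)"
```

```text
light2 (283, 112, 66, 146) ctr [463.   85.8] [ 50.3 120.6] ang 115.7
pos [459.1  92.4 122.6] close ang -155.4 gap 85.4 F [ 0.2 -0.4 -0.8] t 44.2 j6 -0.1
target (462.8, 85.6, 13, 25.3) turn -0.09 units | shift before turn [ 0.2  -0.01  2.74] | after turn [ 0.2  -0.01  2.74]
```

drive_tool --steps "0.2 0 0 -0.1 1;0 0 0.7 0 0.9;0 0 0.8 0 0.9;0 0 0.7 0 0.9;0 0 0.47 0 0.9;0 0 0 0 0.9;0 0 0 0 0.5;0 0 0 0 0.4" --force 50

```text
clock: 45.0
ee_pos: [463.7, 83.4, 16.0]
orientation: [-2.653, 1.68, -0.002]
contact_force: [4.8, 4.4, 15.8]
finger_gap: 49.2
finger_force: 18.6
```

drive_tool --steps "0 0 0 0 0.4;0 0 0 0 0.4;0 0 0 0 0.4;0 0 -0.5 0 0.4;0 0 -1 0 0.4;0 0 -0.8 1 0.4;0 0 -0.4 1 0.4;0 0 0 1 0.4"

```text
clock: 45.8
ee_pos: [463.7, 83.6, 125.4]
orientation: [-2.237, 2.199, -0.002]
contact_force: [-0.2, -0.5, -4.1]
finger_gap: 48.7
finger_force: 53.4
```

```bash
python3 -c "
from h import *
go(627.3,113,100,1.1)"
```

```text
pos [463.7  83.6 125.4] close ang -179.0 gap 48.7 F [-0.2 -0.5 -4.1] t 45.8 j6 -0.5
target (627.3, 113, 100, 1.1) turn -0.02 units | shift before turn [-0.66 -4.1   0.65] | after turn [-0.65 -4.1   0.65]
```

drive_tool --steps "-0.1 -0.7 0 0 0.4;-0.1 -0.8 0 0 0.4;-0.1 -0.9 0 0 0.4;-0.15 -0.9 0 0 0.4;-0.1 -0.8 0 0 0.4;-0.06 0 0.4 0 0.4;0 0 0.7 0 0.4;0 0 0.4 0 0.4"

```text
clock: 46.6
ee_pos: [624.1, 111.0, 59.4]
orientation: [2.242, -2.194, -0.006]
contact_force: [-1.1, -0.2, -4.0]
finger_gap: 48.8
finger_force: 53.6
```

drive_tool --steps "0 0 0 0 0.4;0 0 0 0 0.4;0 0 0 0 0.4;0 0 0 0 0.4;0 0 0 0 0.4;0 0 0 0 0.4;0 0 0 0 0.4;0 0 0 0 0.4"

```text
clock: 47.4
ee_pos: [626.1, 111.2, 62.9]
orientation: [-2.246, 2.196, -0.0]
contact_force: [-0.7, -0.6, -4.4]
finger_gap: 48.2
finger_force: 53.7
```

```bash
python3 -c "
from h import *
go(627.3,111,45,1.1)
s=snap('wrist');h=cv2.cvtColor(s['image'],cv2.COLOR_BGR2HSV);sat=h[...,1]
col=sat[40:200,316]>120;r=np.nonzero(col)[0]+40;print('orange gap rows',r.min() if len(r) else None,r.max() if len(r) else None)
for v in (160,200): print(v,np.nonzero((sat[v,230:410]>120))[0]+230)"
```

```text
pos [626.1 111.2  62.9] close ang -178.7 gap 48.2 F [-0.7 -0.6 -4.4] t 47.4 j6 -0.4
target (627.3, 111, 45, 1.1) turn 0.02 units | shift before turn [ 0.01 -0.03  0.45] | after turn [ 0.01 -0.03  0.45]
orange gap rows 115 136
160 [240 241 242 243 244 245 246 247 248 249 250 251 381 382 383 384 385 386
 387 388 389 390 391 392]
200 [242 243 244 245 246 247 248 249 250 251 252 253 379 380 381 382 383 384
 385 386 387 388 389 390]
```

drive_tool --steps "0 -0.04 0.25 0 0.4;0 0 0.15 0 0.4;0 0 0.05 0 0.4;0 0 0 0 0.4;0 0 0 0 0.4;0.1 0 0 0 0.4;0.1 0 0 0 0.4;0 0 0 0 0.4"

```text
clock: 48.25
ee_pos: [628.8, 105.4, 46.4]
orientation: [-2.244, 2.192, 0.0]
contact_force: [-2.2, 7.2, 8.1]
finger_gap: 48.7
finger_force: 56.6
```

drive_tool --steps "0.1 0 0 0 0.4;0.05 0 0 0 0.4;0.05 0 0 0 0.4;0 0 0 0 0.4;0 0 0 0 0.4;0 0 0 0 0.4;0 0 0 0 0.4;0 0 0 0 0.4"

```text
clock: 49.05
ee_pos: [628.9, 100.2, 46.4]
orientation: [-2.242, 2.19, 0.003]
contact_force: [-4.9, 14.4, 8.3]
finger_gap: 48.6
finger_force: 56.7
```

drive_tool --steps "0 0 0 0 0.7;0 0 0 0 0.8;0 0 0 0 0.9;0 0 -0.6 0 1;0 0 -1 0 1;-0.6 0 -1 0 1;-0.6 0 -1 0 1;-0.8 0 0 0 1"

```text
clock: 49.85
ee_pos: [629.5, 175.1, 196.4]
orientation: [-2.237, 2.191, -0.01]
contact_force: [1.2, 0.6, 0.0]
finger_gap: 85.5
finger_force: 0.0
```

drive_tool --steps "-0.8 0 0 0 1;-0.8 0 0 0 1;0 0 0 0 1;0 0 0 0 1;0 0 0 0 1;0 0 0 0 1;0 0 0 0 1;0 0 0 0 1"

```text
clock: 50.65
ee_pos: [624.9, 238.6, 189.1]
orientation: [-2.245, 2.197, -0.0]
contact_force: [-0.2, 0.8, 0.4]
finger_gap: 85.2
finger_force: 0.0
```

```bash
python3 -c "
from h import *
go(480,-290,110,1.1)
s=snap('wrist','w15.png');wl2(s,60,(220,0,420,300))
h=cv2.cvtColor(s['image'],cv2.COLOR_BGR2HSV);H,S,V=[h[...,i].astype(int) for i in range(3)]
print([(v,*h[v,316]) for v in range(10,300,10)])
# bore: dark disc on orange
m=((V<90)).astype(np.uint8);n,l,st,c=cv2.connectedComponentsWithStats(m)
for i in range(1,n):
  if 60<st[i,4]<3000: print(st[i],c[i].round(1),onplane(s,*c[i],30,True).round(1))
"
```

```text
pos [624.9 238.6 189.1] close ang -178.7 gap 85.2 F [-0.2  0.8  0.4] t 50.6 j6 -0.58
target (480, -290, 110, 1.1) turn 0.02 units | shift before turn [13.13  3.91  1.97] | after turn [13.14  3.88  1.97]
light2 (323, 74, 21, 31) ctr [611.6 149. ] [17.4 26.6] ang 91.6
[(10, np.uint8(80), np.uint8(8), np.uint8(204)), (20, np.uint8(72), np.uint8(6), np.uint8(209)), (30, np.uint8(80), np.uint8(7), np.uint8(209)), (40, np.uint8(80), np.uint8(7), np.uint8(211)), (50, np.uint8(75), np.uint8(7), np.uint8(211)), (60, np.uint8(75), np.uint8(7), np.uint8(212)), (70, np.uint8(50), np.uint8(7), np.uint8(215)), (80, np.uint8(56), np.uint8(8), np.uint8(215)), (90, np.uint8(64), np.uint8(8), np.uint8(213)), (100, np.uint8(50), np.uint8(11), np.uint8(217)), (110, np.uint8(12), np.uint8(195), np.uint8(114)), (120, np.uint8(11), np.uint8(181), np.uint8(137)), (130, np.uint8(12), np.uint8(188), np.uint8(198)), (140, np.uint8(12), np.uint8(185), np.uint8(187)), (150, np.uint8(12), np.uint8(189), np.uint8(185)), (160, np.uint8(16), np.uint8(53), np.uint8(186)), (170, np.uint8(17), np.uint8(49), np.uint8(186)), (180, np.uint8(13), np.uint8(48), np.uint8(185)), (190, np.uint8(16), np.uint8(53), np.uint8(183)), (200, np.uint8(17), np.uint8(53), np.uint8(182)), (210, np.uint8(16), np.uint8(50), np.uint8(184)), (220, np.uint8(15), np.uint8(53), np.uint8(186)), (230, np.uint8(16), np.uint8(52), np.uint8(183)), (240, np.uint8(11), np.uint8(212), np.uint8(59)), (250, np.uint8(13), np.uint8(204), np.uint8(60)), (260, np.uint8(12), np.uint8(233), np.uint8(57)), (270, np.uint8(13), np.uint8(202), np.uint8(62)), (280, np.uint8(11), np.uint8(209), np.uint8(112)), (290, np.uint8(18), np.uint8(203), np.uint8(59))]
[631  31   9  67 240] [635.3  59.4] [143.4  25.4  30. ]
[ 265  234   72   79 2805] [304.  265.6] [635.2 334.5  30. ]
[616 380  24  20 183] [628.8 389.1] [-451.6  904.9   30. ]
```

```bash
python3 -c "
from h import *
s=snap('wrist')
h=cv2.cvtColor(s['image'],cv2.COLOR_BGR2HSV);H,S,V=[h[...,i].astype(int) for i in range(3)]
m=np.zeros(S.shape,np.uint8);m[100:150,280:350]=((S>150)&(V<160))[100:150,280:350]
n,l,st,c=cv2.connectedComponentsWithStats(m)
for i in range(1,n):
  if st[i,4]>20:
    x,y,w,hh=st[i,:4];print(st[i],c[i].round(1),onplane(s,x+w/2,y+hh/2,30,True).round(1),onplane(s,x+w/2,y+hh,30,True).round(1))
for u in (295,316,335):
  v=next(v for v in range(85,130) if S[v,u]>120);print(u,v,'stone end',onplane(s,u,v,60,True).round(1))
for v in (60,90):
  r=V[v,240:400]; print(v,''.join('#' if (a>150 and b<40) else 'o' if b>120 else '.' for a,b in zip(V[v,240:400],S[v,240:400])))
"
```

```text
[283 105  61  31 730] [317.  114.1] [628.  178.5  30. ] [627.6 193.7  30. ]
295 105 stone end [644.1 164.1  60. ]
316 105 stone end [626.  163.8  60. ]
335 105 stone end [609.5 163.3  60. ]
60 ...............................oooooooo.###############################################################.ooo.########.ooooooo....................................
90 ................................ooooooo.###############################################################.ooo.########.oooooooo...................................
```

drive_tool --steps "0.5 0.15 -0.3 0 1;0.9 0.27 0 0 1;0.95 0.28 0 0 1;0.95 0.28 0 0 1;0.95 0.28 0 0 1;0.95 0.28 0 0 1;0.95 0.28 0 0 1;0.95 0.28 0 0 1"

```text
clock: 51.55
ee_pos: [546.3, -48.7, 201.8]
orientation: [-2.246, 2.196, -0.002]
contact_force: [0.7, -1.5, 0.2]
finger_gap: 85.2
finger_force: 0.0
```

drive_tool --steps "0.95 0.28 0 0 1;0.95 0.28 0 0 1;0.95 0.28 0 0 1;0.95 0.28 0 0 1;0.95 0.28 0 0 1;0.95 0.28 0 0 1;0.3 0.15 0 0 1;0 0 0 1 1"

```text
clock: 52.35
ee_pos: [478.1, -290.3, 201.4]
orientation: [2.082, -2.352, 0.001]
contact_force: [0.4, 0.5, 0.3]
finger_gap: 85.6
finger_force: 0.0
```

drive_tool --steps "0 0 0 1 1;0 0 0 1 1;0 0 0 1 1;0 0 0 1 1;0 0 0 1 1;0 0 0 1 1;0 0 0 1 1;0 0 0 1 1"

```text
clock: 53.15
ee_pos: [479.2, -288.1, 201.5]
orientation: [-0.518, 3.098, -0.001]
contact_force: [0.4, 0.3, -0.2]
finger_gap: 85.3
finger_force: 0.0
```

drive_tool --steps "0 0 0 1 1;0 0 0 1 1;0 0 0 0.25 1;0 0 0 0 1;0 0 0 0 1;0 0 0 0 1;0 0 0 0 1;0 0 0 0 1"

```text
clock: 53.95
ee_pos: [479.5, -288.2, 200.9]
orientation: [0.036, -3.141, 0.0]
contact_force: [-1.0, 0.1, -0.4]
finger_gap: 85.5
finger_force: 0.0
```

```bash
cat >> h.py <<'E'
def wpin(s,z=90):
    h=cv2.cvtColor(s['image'],cv2.COLOR_BGR2HSV);H,S,V=[h[...,i].astype(int) for i in range(3)]
    m=((H>16)&(H<32)&(S>110)&(V>150)).astype(np.uint8);n,l,st,c=cv2.connectedComponentsWithStats(m)
    for i in range(1,n):
        if st[i,4]>100: print('pin?',st[i],c[i].round(1),onplane(s,*c[i],z,True).round(1))
E
python3 -c "
from h import *
go(480,-290,56,91.2)
wpin(snap('wrist','w16.png'))"
```

```text
pos [ 479.5 -288.2  200.9] close ang 91.3 gap 85.5 F [-1.   0.1 -0.4] t 54.0 j6 -1.29
target (480, -290, 56, 91.2) turn 0.01 units | shift before turn [-0.01 -0.04  3.62] | after turn [-0.01 -0.04  3.62]
pin? [  0 134  13  84 372] [  3.3 185.4] [ 474.9 -698.2   90. ]
pin? [301 195  25  16 292] [312.5 202.1] [ 486.1 -289.5   90. ]
pin? [395 218  21  13 165] [403.9 224. ] [ 504.9 -206.6   90. ]
```

drive_tool --steps "-0.03 0 0.4 0 1;0 0 0.7 0 1;0 0 0.8 0 1;0 0 0.8 0 1;0 0 0.6 0 1;0 0 0.3 0 1;0 0 0 0 1;0 0 0 0 1"

```text
clock: 54.8
ee_pos: [481.5, -288.6, 58.0]
orientation: [-0.036, 3.14, -0.002]
contact_force: [0.4, -0.1, 0.3]
finger_gap: 85.4
finger_force: 0.0
```

drive_tool --steps "0 0 0 0 0.1;0 0 0 0 0.1;0 0 0 0 0.1;0 0 0 0 0.1;0 0 0 0 0.1;0 0 0 0 0.1;0 0 0 0 0.1;0 0 0 0 0.1" --force 25

```text
clock: 55.6
ee_pos: [481.0, -288.5, 57.3]
orientation: [-0.036, 3.141, -0.001]
contact_force: [-0.7, -2.0, 2.7]
finger_gap: 21.2
finger_force: 24.7
```

drive_tool --steps "0 0 -0.4 0 0.1;0 0 -0.8 0 0.1;0 0 -0.8 0 0.1;0 0 -0.6 0 0.1;0 0 0 0 0.1;0 0 0 0 0.1;0 0 0 0 0.1;0 0 0 0 0.1"

```text
clock: 56.4
ee_pos: [479.8, -287.7, 159.0]
orientation: [0.035, -3.138, -0.002]
contact_force: [1.1, -0.5, -3.2]
finger_gap: 21.0
finger_force: 24.8
```

```bash
python3 -c "
from h import *
go(540,190,140,91.2)"
```

```text
pos [ 479.8 -287.7  159. ] close ang 91.3 gap 21.0 F [ 1.1 -0.5 -3.2] t 56.4 j6 -1.29
target (540, 190, 140, 91.2) turn 0.01 units | shift before turn [-1.77 11.9   0.49] | after turn [-1.76 11.91  0.49]
```

drive_tool --steps "-0.05 0.5 0 0 0.1;-0.13 0.9 0 0 0.1;-0.13 0.9 0 0 0.1;-0.13 0.9 0 0 0.1;-0.13 0.9 0 0 0.1;-0.13 0.9 0 0 0.1;-0.13 0.9 0 0 0.1;-0.13 0.9 0 0 0.1"

```text
clock: 57.2
ee_pos: [512.4, -13.9, 160.0]
orientation: [0.036, -3.14, 0.0]
contact_force: [0.3, 0.2, -3.3]
finger_gap: 21.2
finger_force: 25.0
```

drive_tool --steps "-0.13 0.9 0 0 0.1;-0.13 0.9 0 0 0.1;-0.13 0.9 0 0 0.1;-0.13 0.9 0 0 0.1;-0.13 0.9 0.3 0 0.1;-0.1 0.6 0.5 0 0.1;0 0 0.6 0 0.1;0 0 0.5 0 0.1"

```text
clock: 58.0
ee_pos: [537.3, 189.8, 82.3]
orientation: [0.038, -3.139, 0.002]
contact_force: [-0.3, -0.3, -4.0]
finger_gap: 21.1
finger_force: 25.0
```

```bash
python3 -c "
from h import *
go(560,190,75,91.2)"
```

```text
pos [537.3 189.8  82.3] close ang 91.4 gap 21.1 F [-0.3 -0.3 -4. ] t 58.0 j6 -2.16
target (560, 190, 75, 91.2) turn 0.02 units | shift before turn [-0.57 -0.01  0.18] | after turn [-0.57 -0.01  0.18]
```

drive_tool --steps "-0.2 0 0.18 0 0.1;-0.3 0 0 0 0.1;-0.2 0 0 0 0.1;-0.1 0 0 0 0.1;-0.1 0 0 0 0.1;-0.1 0 0 0 0.1;-0.1 0 0 0 0.1;-0.1 0 0 0 0.1"

```text
clock: 58.8
ee_pos: [586.1, 190.0, 77.6]
orientation: [0.036, -3.141, 0.001]
contact_force: [-5.4, -2.2, -1.7]
finger_gap: 21.4
finger_force: 24.8
```

```bash
cat >> h.py <<'E'
def pinlean():
    s=snap('wrist','pl.png');o=env.get_obs();M=R.from_rotvec(o['orientation']).as_matrix()
    h=cv2.cvtColor(s['image'],cv2.COLOR_BGR2HSV);H,S,V=[h[...,i].astype(int) for i in range(3)]
    return s
E
python3 -c "
from h import *
go(585,190,75,91.2)
a=snap('wrist')['image'];b=snap('scene')['image']
cv2.imwrite('pics/m17.png',np.hstack([cv2.resize(a[150:350,200:440],None,fx=1.6,fy=1.6),cv2.resize(b[160:300,330:470],(320,320))]))"
```

```text
pos [586.1 190.   77.6] close ang 91.3 gap 21.4 F [-5.4 -2.2 -1.7] t 58.8 j6 -2.11
target (585, 190, 75, 91.2) turn 0.01 units | shift before turn [0.03 0.   0.07] | after turn [0.03 0.   0.07]
```

View pics/m17.png

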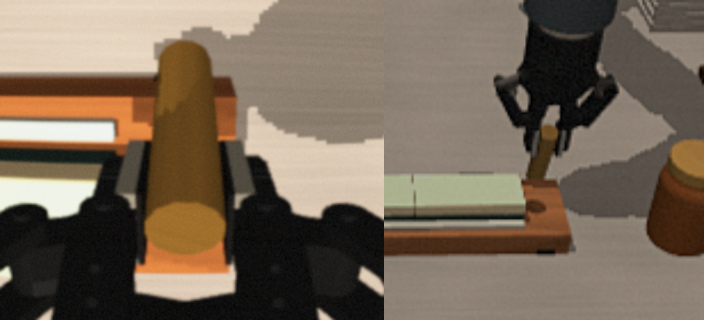

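The wrist crop shows the pin leaning, with its foot toward the camera and its far rim near full-image px (317,175). The scene crop confirms the lean and the stones in their row.

```bash
cat >> h.py <<'E'
from scipy.optimize import brentq
def lean(s,u,v,piv=17,L=74.3):
    p=env.get_obs()['ee_pos'];c,d=ray(s,u,v,True);t=(p[1]-c[1])
    # ray in x-z plane (y nearly constant)
    def f(th):
        x=p[0]-L*np.sin(th)-11*np.cos(th);z=p[2]+piv-L*np.cos(th)+11*np.sin(th)
        k=(z-c[2])/d[2];return c[0]+k*d[0]-x
    th=brentq(f,-.3,.9);ft=np.array([-L*np.sin(th),piv-L*np.cos(th)])
    print('lean rad',round(th,3),'foot centre rel TCP x,z',ft.round(1),'foot abs',(p[0]+ft[0]).round(1),(p[2]+ft[1]).round(1));return th,ft
E
python3 -c "
from h import *
s=snap('wrist','w18.png');g=s['image'].astype(int)
h=cv2.cvtColor(s['image'],cv2.COLOR_BGR2HSV)
print([(v,*map(int,h[v,316])) for v in range(164,186,2)])
for piv,L in((12,69.3),(17,74.3),(22,79.3)):
  for v in (174,176): lean(s,316.5,v,piv,L)
"
```

```text
[(164, 15, 45, 226), (166, 16, 44, 227), (168, 16, 53, 165), (170, 17, 53, 148), (172, 15, 52, 153), (174, 16, 101, 134), (176, 16, 174, 119), (178, 16, 183, 117), (180, 16, 182, 116), (182, 17, 185, 117), (184, 16, 182, 118)]
lean rad 0.293 foot centre rel TCP x,z [-20.  -54.3] foot abs 566.5 23.3
lean rad 0.27 foot centre rel TCP x,z [-18.5 -54.8] foot abs 568.0 22.8
lean rad 0.27 foot centre rel TCP x,z [-19.8 -54.6] foot abs 566.7 23.0
lean rad 0.249 foot centre rel TCP x,z [-18.3 -55. ] foot abs 568.2 22.6
lean rad 0.251 foot centre rel TCP x,z [-19.7 -54.8] foot abs 566.8 22.8
lean rad 0.232 foot centre rel TCP x,z [-18.2 -55.2] foot abs 568.3 22.4
```

drive_tool --steps "0 0 0 0 0.1;0 0 0 0 0.1;0 0 0 0 0.1;0.1 0 -0.1 0 0.1;0.05 0 -0.3 0 0.1;0 0 -0.5 0 0.1;0 0 -0.3 0 0.1;0 0 0 0 0.1" --force 70

```text
clock: 59.75
ee_pos: [582.2, 191.1, 129.1]
orientation: [-0.036, 3.135, 0.004]
contact_force: [0.7, 0.0, -3.2]
finger_gap: 20.2
finger_force: 68.5
```

```bash
python3 -c "
from h import *
s=snap('wrist','w19.png')
h=cv2.cvtColor(s['image'],cv2.COLOR_BGR2HSV)
print([(v,*map(int,h[v,316])) for v in range(150,190,2)])
go(640,182,110,91.2)
for v in (174,176): lean(s,316.5,v)
"
```

```text
[(150, 16, 48, 223), (152, 17, 46, 217), (154, 16, 47, 216), (156, 15, 48, 218), (158, 17, 48, 216), (160, 16, 49, 205), (162, 17, 49, 202), (164, 17, 50, 210), (166, 15, 50, 205), (168, 16, 48, 221), (170, 16, 47, 223), (172, 17, 46, 223), (174, 16, 47, 222), (176, 17, 126, 138), (178, 18, 192, 106), (180, 17, 186, 107), (182, 17, 192, 105), (184, 17, 194, 105), (186, 17, 185, 106), (188, 18, 183, 107)]
pos [581.2 190.8 127.2] close ang 91.3 gap 20.4 F [-0.5  0.3 -4.3] t 59.8 j6 -2.12
target (640, 182, 110, 91.2) turn 0.01 units | shift before turn [-1.46 -0.25  0.43] | after turn [-1.46 -0.25  0.43]
lean rad 0.244 foot centre rel TCP x,z [-18.  -55.1] foot abs 563.2 72.1
lean rad 0.223 foot centre rel TCP x,z [-16.4 -55.5] foot abs 564.7 71.8
```

drive_tool --steps "-0.4 -0.12 0 0 0.1;-0.5 -0.12 0 0 0.1;-0.4 0 0.2 0 0.1;-0.24 0 0.3 0 0.1;0 0 0.3 0 0.1;0 0 0 0 0.1;0 0 0 0 0.1;0 0 0 0 0.1"

```text
clock: 60.6
ee_pos: [642.0, 182.3, 94.5]
orientation: [-0.037, 3.14, 0.0]
contact_force: [-1.3, 0.2, -2.5]
finger_gap: 20.1
finger_force: 68.5
```

```bash
python3 -c "
from h import *
go(643.3,180.9,84,91.2)
s=snap('wrist','w20.png')
h=cv2.cvtColor(s['image'],cv2.COLOR_BGR2HSV)
r=[(int(v),*map(int,h[v,316])) for v in range(160,190,2)];print(r)
H,S,V=[h[...,i].astype(int) for i in range(3)]
sub=V[150:235,255:375];
for v in range(155,235,5): print(v,''.join('%x'%(min(a,255)//16) for a in V[v,250:380:2]),''.join('%x'%(min(a,255)//16) for a in H[v,250:380:2]*8))
"
```

```text
pos [642.  182.3  94.5] close ang 91.3 gap 20.1 F [-1.3  0.2 -2.5] t 60.6 j6 -2.06
target (643.3, 180.9, 84, 91.2) turn 0.02 units | shift before turn [-0.03 -0.03  0.26] | after turn [-0.03 -0.03  0.26]
[(160, 12, 179, 219), (162, 13, 175, 230), (164, 12, 183, 227), (166, 13, 181, 225), (168, 12, 179, 225), (170, 11, 185, 192), (172, 11, 194, 159), (174, 12, 187, 128), (176, 16, 185, 110), (178, 17, 187, 108), (180, 16, 182, 105), (182, 17, 181, 107), (184, 18, 186, 103), (186, 16, 177, 108), (188, 17, 199, 104)]
155 8887788888888787887788888ccccccdcddccdcccdcccdddddddcdda888888888 65655556555666655655655565666666666666666666666666666666878788887
160 3333334444444444326888888dddddddddddddddddddddddddddddda888888888 cfcfbeddcbbbaabaaf55555566666666666666666666666666666666779877887
165 eeeeeeeeeeeeeeed726899989dedeeeeeeeeeeeeeeeeeeedeeeeecc9888888888 cdddedeedeeeefebaf55656556666666666666666666666666666666688778886
170 eeeeeeeeeeeeeeee735899989deeddcbbcddddddeeeedeeeeeeeda88888888888 fffffffffffffffebc56556656666666656666666666666666666667877988888
175 eeeeeeeeeeeeeeee835899899b988877
[... 895 characters left out ...]
65566555668968978889
210 eeeeeeeeeeeeeeeda527888857777676655565555479888989898988888898888 fffffffffffaaaaaa976665688888889888889988955666665566567789677897
215 eeeeeeeeeeeeeeeea5278887577776555555555555688888888888888bda88888 fffffffffffaaaaaa996555688888888888889988766555665556578887877776
220 eeeeeeeeeeeeeeeeb6368886676555555555655555588888888888888bddddc98 fffffffffffaa9aa9a95665789888898888888888876655555655577888778778
225 eeeeeeeeeeeeeeeec636bcb75555555555555555545bccccccccc9889dddddddd fffffffffffaaaa9a9b6556798988898888888898876666666666567888898788
230 eeeeeeeeeeeeeeeec697ccb65555555555555555545accccccccccddddddddddd fffffffffffaaaaaa9f6666788888889888888888876666666666688887777888
```

```bash
python3 -c "
from h import *
s=snap('wrist')
for u,v in ((315,171),(313,170),(300,175),(331,176)): print(onplane(s,u,v,30,True).round(1))
for v in (176,177.5): lean(s,316.5,v)
go(643.3,181.2,84,91.2)"
```

```text
[612.4 182.2  30. ]
[611.7 180.8  30. ]
[615.4 172.   30. ]
[615.6 193.3  30. ]
lean rad 0.25 foot centre rel TCP x,z [-18.4 -55. ] foot abs 623.8 39.7
lean rad 0.234 foot centre rel TCP x,z [-17.3 -55.3] foot abs 624.9 39.4
pos [642.2 182.3  94.7] close ang 91.3 gap 20.4 F [ 0.2 -0.2 -2.4] t 60.7 j6 -2.06
target (643.3, 181.2, 84, 91.2) turn 0.02 units | shift before turn [-0.03 -0.03  0.27] | after turn [-0.03 -0.03  0.27]
```

drive_tool --steps "-0.02 -0.02 0.06 0 0.1;0 0 0.06 0 0.1;0 0 0.06 0 0.1;0 0 0.05 0 0.1;0 0 0.05 0 0.1;0 0 0 0 0.1;0 0 0 0 0.1;0 0 0 0 0.1"

```text
clock: 61.5
ee_pos: [643.0, 181.2, 82.6]
orientation: [-0.036, 3.141, 0.0]
contact_force: [0.2, -0.9, -3.3]
finger_gap: 20.5
finger_force: 68.5
```

drive_tool --steps "0 0 0.05 0 0.1;0 0 0.04 0 0.1;0 0 0 0 0.1;0 0 0 0 0.1;0 0 0 0 0.1;0 0 0 0 0.1;0 0 0 0 0.1;0 0 0 0 0.1"

```text
clock: 62.3
ee_pos: [642.7, 181.1, 78.6]
orientation: [0.035, -3.141, 0.0]
contact_force: [-2.0, 0.1, -4.8]
finger_gap: 20.3
finger_force: 68.6
```

drive_tool --steps "0 0 0 0 0.1;0 0 0 0 0.1;0.08 0 0 0 0.1;0.08 0 0 0 0.1;0.08 0 0 0 0.1;0.08 0 0 0 0.1;0.08 0 0 0 0.1;0 0 0 0 0.1" --force 25

```text
clock: 63.1
ee_pos: [631.0, 181.1, 82.0]
orientation: [-0.037, 3.131, 0.002]
contact_force: [6.8, -2.4, -0.7]
finger_gap: 20.3
finger_force: 68.5
```

drive_tool --steps "0 0 0.05 0 0.1;0 0 0.05 0 0.1;0 0 0.05 0 0.1;0 0 0 0 0.1;0 0 0 0 0.1;0 0 0 0 0.1;0 0 0 0 0.1;0 0 0 0 0.1"

```text
clock: 63.9
ee_pos: [631.2, 181.0, 76.2]
orientation: [-0.037, 3.131, 0.002]
contact_force: [6.4, -2.6, 0.3]
finger_gap: 20.3
finger_force: 68.8
```

drive_tool --steps "0.06 0 0 0 0.1;0.06 0 0 0 0.1;0 0 0 0 0.1;0 0 0 0 0.1;0 0 0.05 0 0.1;0 0 0.05 0 0.1;0 0 0 0 0.1;0 0 0 0 0.1"

```text
clock: 64.7
ee_pos: [627.4, 180.9, 72.9]
orientation: [-0.037, 3.129, 0.002]
contact_force: [7.7, -3.2, 0.9]
finger_gap: 20.2
finger_force: 68.8
```

drive_tool --steps "0.03 0 0.07 0 0.1;0 0 0.07 0 0.1;0 0 0.07 0 0.1;0 0 0 0 0.1;0 0 0 0 0.1;0 0 0 0 0.35;0 0 0 0 0.4;0 0 0 0 0.4"

```text
clock: 65.5
ee_pos: [620.7, 181.1, 60.8]
orientation: [-0.036, 3.141, 0.001]
contact_force: [-0.5, -0.2, -0.4]
finger_gap: 34.4
finger_force: 0.0
```

drive_tool --steps "0 0 0 0 0.6;0 0 0 0 0.6;0 0 0 0 0.6;0 0 -0.4 0 0.8;0 0 -1 0 1;0 0 -1 0 1;0 0 -1 0 1;0 0 0 0 1"

```text
clock: 66.3
ee_pos: [623.9, 181.3, 203.9]
orientation: [-0.036, 3.129, 0.006]
contact_force: [1.4, -0.4, 0.5]
finger_gap: 85.8
finger_force: 0.0
```

```bash
python3 -c "
from h import *
go(626,181,64,91.2)
s=snap('wrist','w21.png');wpin(s,94);wpin(s,100)
t=snap('scene','s21.png');h=cv2.cvtColor(t['image'],cv2.COLOR_BGR2HSV);H,S,V=[h[...,i].astype(int) for i in range(3)]
c=cv2.Rodrigues(np.array(t['rvec']))[0]
for P in ((625.5,181.2,94),(625.5,181.2,30)):
  print(cv2.projectPoints(np.array([P],float),np.array(t['rvec'],float),np.array(t['tvec'],float),np.array(t['intrinsics'],float),None)[0].ravel())
for v in range(205,262,3): print(v,''.join('%2d '%a for a in H[v,380:412:2]),''.join('%3d '%a for a in V[v,380:412:2]))
"
```

```text
pos [623.9 181.3 203.9] close ang 91.3 gap 85.8 F [ 1.4 -0.4  0.5] t 66.3 j6 -2.07
target (626, 181, 64, 91.2) turn 0.01 units | shift before turn [-0.01 -0.02  3.5 ] | after turn [-0.01 -0.02  3.5 ]
pin? [  0  84   8  16 105] [ 3.5 91.6] [ 501.4 -199.    94. ]
pin? [301 191  26  15 244] [314.2 198.5] [628.3 181.8  94. ]
pin? [ 463  200   56   51 1779] [491.9 227.2] [654.2 359.4  94. ]
pin? [  0  84   8  16 105] [ 3.5 91.6] [ 502.6 -190.   100. ]
pin? [301 191  26  15 244] [314.2 198.5] [626.4 181.7 100. ]
pin? [ 463  200   56   51 1779] [491.9 227.2] [651.8 355.1 100. ]
[399.09193286 231.58440475]
[395.89426257 250.38958682]
205 16 15 14 18 16 16 15 14 16 16 14 16 14 14 16 17  144 143 144 140 143 143 144 146 144 141 143 139 135 143 141 141 
208 16 17 16 15 16 14 16 13 18 14 16 15 16 16 16 16  140 139 140 138 141 141 143 142 141 142 143 143 139 143 146 146 
211 14 16 16 15 14 14 19 16 16 16 15 16 16 18 16 16  141 139 143 138 139 138 139 138 139 141 143 140 142 142 144 142 
214 14 13 16 15 14 15 16 15 15 13 16 16 15 16 16 15  141 140 140 142 142 139 141 141 138 142 139 142 141 141 143
[... 1074 characters left out ...]
 34 37 35 35 41 11 18 17 18 17 13 12 11 16 16  179 178 178 177 180 180 121  84  89  86  77  79  82  86 144 144 
247 34 36 35 36 36 38 15 18 18 17 17 13 12 12 16 15  180 179 178 178 180 185  70  87  88  85  75  89  92  87 152 145 
250 17 17 17 17 17 18 19 17 16 18 14 11 11 11 11 14  115 112 113 110 110 115  51  89  89  78  62  82  81  84 132  84 
253 23 22 26 20 22 23 11 12 14 12 11 11 12 12 12 30   85  88  85  85  83  85  99 132 115 122 149 148 147 145 150  81 
256 22 25 25 24 21 30 11 11 12 11 12 12 12 12 12 13  151 146 150 151 152 145  73 141 134 137 132 135 134 135 135 126 
259 21 20 19 27 20 23 11 12 12 12 12 12 12 12 12 12   92  91  93  94  92  95 133 128 131 125 124 125 124 122 123 123
```

```bash
python3 -c "
from h import *
print(env.finish_job())"
```

```text
the job is handed in; nothing more can be done
None
```

I handed the job in: all three whetstones lie cream face up, butted against the fence, and the pin went into bore 3 leaning about 0.24 rad, then was straightened and slid home. The last camera check puts its top at the height expected when fully home, but the hand-in gave back no verdict.

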